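# Feed brass slugs through the sprung flap

## Task

Pick up the aluminium chute with its four brass slugs lying in it, lay its nose over the feeder's sill and tip it, leaning it lightly but steadily on the sill as it holds the brass flap well open, so that all four slugs slide into the catch box; never force it against the feeder. Then let the flap close and set the empty chute back down flat, roughly in the middle of its grey mat, without disturbing the other things on the bench.

Things in the scene. Friction and masses are not known exactly. Their poses are not given: they have to be found in the camera images.
- chute: straight aluminium trough, 170 long, 28 wide, 24 high, floor and walls 3 thick, 0.12 to 0.21 kg. Two orange ears (40 long along x, outsides 28 apart in y, tops 48 above the underside) stand on its side walls: grip it across them. Origin: centre of the flat underside below the ears; z up; the rear (closed) is at x = 75, the nose at x = -95. It starts on the mat, nose roughly towards the robot
- chute_nose (a point): middle of the lower edge of the chute's open nose (no lip), 95 from the chute's origin along its -x, on the underside; same axes as the chute
- slug1: polished brass slug, upright disc 14 across, 11 tall, 14 g, origin at the centre of its underside; one of four in single file in the rear half of the chute. On the chute or the flap the slugs begin to slide at a tilt of 15 to 24 degrees
- slug2: second slug, the same
- slug3: third slug, the same
- slug4: fourth slug, the same
- feeder: fixed clear catch box, x -70 to 50, y -42 to 42, 82 high; origin on the bench, z up. On it a green head, set by hand and locked (firm under 50 N). ITS HEIGHT IS NOT MEASURED: the top of its sill and deck is 90 to 150 above the bench; feel for it. The bare steel sill covers x 20 to 45; the opening x -33 to 20, 36 wide, is closed by the flap; a backstop 22 high stands at x -40
- sill_foot (a point): point on the bench straight below the middle of the sill's edge where the flap is hinged (feeder's x = 20, y = 0); feeder's axes. The chute comes over the sill along -x, nose first, between two yellow rails, 36 apart inside, 8 high, x -58 to 20 from this point. A light lean on the sill is 3 to 10 N; the contact is stiff, some 10 N per mm
- flap (a joint): angle of the brass flap (50 long, 33 wide) in rad: 0 = closed, 1 mm below the sill's top; hinged on the sill's edge, free end swings down, stop at 0.95. Spring: 0.03 N m closed, 0.06 at 0.9 rad: it bears the slugs shut and presses a nose 42 past the edge with only 1 to 1.5 N. A chute leaning on the sill's edge holds it open at about the chute's own tilt
- mat: fixed grey felt mat, 230 x 130, 4 thick, origin at the centre of its underside; the chute starts on it, parallel to its x to within 0.1 rad, and goes back on it
- ringblank: bystander: steel ring blank 24 across, 6 high, lying on the mat behind the chute
- graver: bystander: wooden-handled graver, 150 long, lying on the bench in the middle
- jar: bystander: white jar 48 across, 45 high
- hammer: bystander: small hammer, 200 long
- mandrel: bystander: steel rod 20 across, 200 long, lying at the back
- bangle: bystander: brass bangle 72 across, 10 high
Things that resemble listed ones, but are neither listed nor needed, are in the scene too. What is meant by the chute is not purple, and is the larger of those in its own colour. Of the things that look like the feeder, the larger one is meant.

How it is judged:
By the outcome, as a careful person would: the job done as asked, in the order asked, and still so for the second after the job is handed in, with the robot touching nothing.
It also fails if it takes over 72 s, if anything falls off the work surface, if the arm or the gripper's body presses on something with over 40 N, if the wrist force passes 120 N, or if a joint passes its speed limit or range.

## Robot

A 6-joint arm with a two-finger parallel gripper is mounted at the origin on the work surface. World frame = base frame: x ahead of the robot, y to its left, z up, the work surface at z = 0. Lengths are in m, angles in rad, forces in N, time in s.
With the tool pointing down it reaches from about 0.425 to 0.95 m from the base axis. Payload 3.5 kg.
Tool frame: the origin (TCP) lies on the centre line of the jaws, within the pads' length; the fingertips stand 8 mm ahead of it and the grasp point (between the pads) lies 11 mm behind it; z points along the fingers, y is the line along which they close (so a half turn about z gives the same grasp; the last joint's range is limited). The gripper opens to 85 mm and grips with 20 to 120 N. Pads are 22 mm wide; open, the fingers measure 114 mm over their backs; the gripper's body (76 mm by 85 mm) begins 54 mm behind the grasp point. The pads swing forward as they close: fully open they stand 13 mm farther back than shut.
Start: joints at [-1.267, 0.286, 1.577, -0, 1.279, -0.15], TCP at [0.296, -0.607, 0.207] pointing down, gripper open.
Joint ranges: [-2.77, 2.77], [-0.9, 2.22], [0.21, 2.48], [-1.53, 4.67], [0.24, 2.81], [-2.84, 2.84]. Speed limits (rad/s): [2.79, 2.79, 3.14, 3.14, 3.14, 3.14].

## Interface

Orientations are given as a unit quaternion [x, y, z, w].
In Python, from plant import ctrl gives the robot as it stands. The module is installed in compiled form; this text tells all that it offers.
- The arm moves only by the tool send_rows, never from a script. Its argument "steps" is a list of rows, each a list of 5 numbers: the shift along the tool's x, y, z in m, then the turn about the tool's z in degrees, then the opening, from -1 (shut) to 1 (fully open). A call has 1 to 12 rows; each row is the pose to reach, as a shift and turn from the pose commanded when the call began, along the tool's axes at that moment; what a row does not reach only later rows make up. A row lasts 1/10 s, in which the tool goes at most 50 mm and 8.59 degrees, less where a joint would pass 70% of its speed; a pose out of reach is approached as far as the arm can. A call with a gripper value outside its range is refused whole. The fingers move at their own pace and stop on an object; "squeeze" is the grip in N (left out, the last holds). Time passes only in rows, so rows that repeat a pose let the fingers close. It gives the time, the measured TCP pose, the force, the opening and the grip force at its end, in the units of the state.
- ctrl.get_state(): the state, without advancing time (a new reading comes with each control period).
- ctrl.read_camera(name): name is "scene" or "top" or "wrist"; returns the picture (400x640x3 uint8, red, green, blue); there is no depth.
- ctrl.calibration(name): a dict with "intrinsics" (3x3 intrinsics, pixels), "extrinsics" (4x4, takes a point from world to camera coordinates); the wrist camera has in their place "tool_from_camera" (4x4, takes a point from camera to tool coordinates, whose origin is the TCP and whose axes are the flange's). Camera axes: x right, y up, looking along -z (the intrinsics and any distortion apply to the point x, -y, -z); pixel columns grow to the right and rows downward; lengths in m; the calibration is good to about 2 mm. A picture is of the moment at which its call begins: read the wrist's pose just before it. calibration takes no time and is no camera call.
- ctrl.sign_off(): hands the job in; it is judged then, once.
The state is a dict: "time": time; "qpos": joint angles; "dq": joint speeds; "joint_efforts": joint torques, N m; "eef_pos": TCP position; "tcp_rot": TCP orientation; "contact_force": force on the tool from outside, world axes, zero at the start; "wrist_torque": the same for the moment, N m; "opening": opening from 0.0 (shut) to 1.0 (fully open); "finger_force": force on a finger pad.
Only numpy, scipy, OpenCV 4.12 (cv2) and the standard library are available. Lean on these libraries where they do the work, as an engineer would, in place of code of your own. Each camera call takes 0.05 s, during which the arm holds its last target. There are 200 camera calls.

## Working session

There is one attempt and no reset: what is moved stays moved. The work goes in short steps, Python scripts to look and compute and a tool call to move; the robot and the scene stay as the last step left them, time stands still between calls to the robot, and variables do not carry over. Pictures are saved under pics/ and viewed, at most 10 in all, crops included, and the job is handed in when it is done.

Besides the shell and the picture viewer there is one more tool, called after "Emit:" by a JSON object that holds its "api" and its "payload", one argument or row to a line. send_rows: Moves the arm, as the interface text tells. Its arguments: {"type":"object","properties":{"steps":{"type":"array","items":{"type":"array","items":{"type":"number"}}},"squeeze":{"type":"number"}},"required":["steps"]}

```bash
mkdir -p pics; ls; cat > h.py <<'E'
import numpy as np, cv2
from plant import ctrl
from scipy.spatial.transform import Rotation as R
def snap(n,f):
    s=ctrl.get_state(); im=ctrl.read_camera(n); cv2.imwrite('pics/'+f,im[:,:,::-1]); return s,im
def cam(n,s=None):
    c=ctrl.calibration(n); K=np.array(c['intrinsics'])
    if n=='wrist':
        T=np.eye(4);T[:3,:3]=R.from_quat(s['tcp_rot']).as_matrix();T[:3,3]=s['eef_pos']
        E=np.linalg.inv(T@np.array(c['tool_from_camera']))
    else: E=np.array(c['extrinsics'])
    return K,E
def ray(n,px,s=None):
    K,E=cam(n,s); p=np.atleast_2d(np.array(px,float)); d=np.c_[p,np.ones(len(p))]@np.linalg.inv(K).T
    d=d*[1,-1,-1]; W=np.linalg.inv(E); return W[:3,3], d@W[:3,:3].T
def onz(n,px,z,s=None):
    o,d=ray(n,px,s); return o+d*((z-o[2])/d[:,2])[:,None]
E
python3 - <<'E'
from h import *
for n in ('top','scene'):
    s,im=snap(n,n+'0.png'); print({k:v for k,v in ctrl.calibration(n).items()})
print(ctrl.calibration('wrist')); print(s)
E
```

```text
pics
{'intrinsics': array([[386.32317508,   0.        , 326.64706781],
       [  0.        , 386.32317508, 200.52709663],
       [  0.        ,   0.        ,   1.        ]]), 'extrinsics': array([[-0.01594918, -0.999776  , -0.01391318, -0.00845697],
       [ 0.99306221, -0.01746036,  0.11628667, -0.52465096],
       [-0.11650356, -0.01196197,  0.99311824, -1.26995966],
       [ 0.        ,  0.        ,  0.        ,  1.        ]])}
{'intrinsics': array([[414.3223796 ,   0.        , 311.44081494],
       [  0.        , 414.3223796 , 198.65345666],
       [  0.        ,   0.        ,   1.        ]]), 'extrinsics': array([[ 0.8871499 ,  0.46146578,  0.00379333, -0.45649719],
       [-0.37947177,  0.72479267,  0.575045  ,  0.16493115],
       [ 0.26261421, -0.51159058,  0.81811299, -1.26677444],
       [ 0.        ,  0.        ,  0.        ,  1.        ]])}
{'intrinsics': array([[300.03707686,   0.        , 317.39527898],
       [  0.        , 300.03707686, 204.89223814],
       [  0.        ,   0.        ,   1.        ]]), 'tool_from_camera': array([[ 6.67127894e-04,  9.52608151e-01,  3.
[... 299 characters left out ...]
time': 0.05, 'qpos': array([-1.26701799e+00,  2.87196154e-01,  1.57812568e+00,  8.84139391e-06,
        1.27860438e+00, -1.50006985e-01]), 'dq': array([-0.00036624, -0.00048682, -0.00154271,  0.00030989, -0.00062322,
        0.00089336]), 'joint_efforts': array([ 1.93098858e-03, -4.07559979e+01, -2.93924206e+01, -1.19932006e-04,
        3.62378858e-03,  1.96119873e-05]), 'eef_pos': array([ 0.29571541, -0.60600614,  0.2055547 ]), 'tcp_rot': array([ 9.74369721e-01,  2.24949516e-01, -8.54011654e-05, -1.16366056e-03]), 'contact_force': array([-0.07961518,  0.01138057,  0.05866667]), 'wrist_torque': array([ 0.02954783,  0.04161626, -0.06412953]), 'finger_force': 0.0, 'opening': 1.002217111757259}
```

View pics/top0.png

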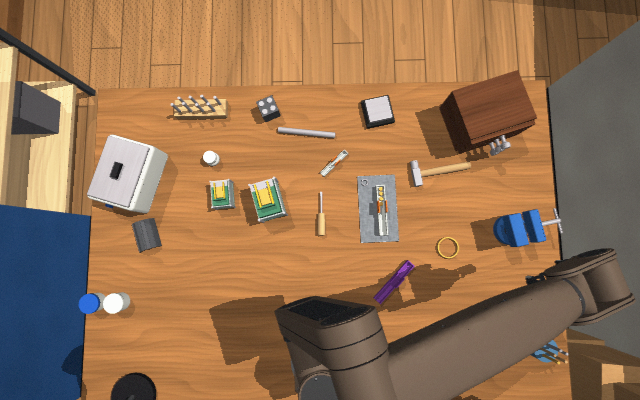

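View pics/scene0.png

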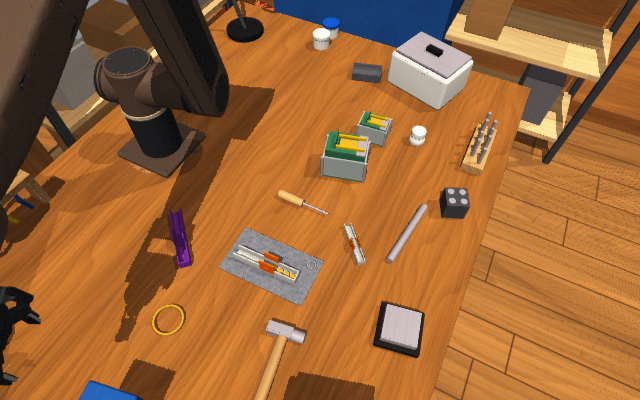

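The chute candidates in the top view are the aluminium one on the mat at (381,210), a smaller aluminium one at (335,162), and the purple one at (395,282). I choose the one on the mat. The feeder candidates are (267,199), the larger one and my choice, and (221,194).

The rows only turn about the tool's z, so I'll move up and outward first. That clears the view and shows how the arm behaves at its reach limit.

Emit:
{"api": "send_rows", "payload": {
  "steps": [
    [0,0.02,-0.05,0,1],
    [0,0.05,-0.1,0,1],
    [0,0.07,-0.15,0,1],
    [0,0.1,-0.19,0,1],
    [0,0.12,-0.23,0,1],
    [0,0.15,-0.27,0,1],
    [0,0.18,-0.31,0,1],
    [0,0.2,-0.35,0,1],
    [0,0.22,-0.4,0,1],
    [0,0.25,-0.44,0,1],
    [0,0.28,-0.48,0,1],
    [0,0.3,-0.52,0,1]
  ]
}}

```text
time: 1.3
eef_pos: [0.3596, -0.7365, 0.5741]
tcp_rot: [0.974, 0.225, 0.003, 0.015]
contact_force: [0.7, 0.3, -0.5]
opening: 0.999
finger_force: 0.0
```

```bash
python3 - <<'E'
from h import *
s=ctrl.get_state();print(s['time'],s['eef_pos'],s['qpos'],R.from_quat(s['tcp_rot']).as_matrix().round(3).tolist())
s,im=snap('top','top1.png'); snap('scene','scene1.png')
cv2.imwrite('pics/crop1.png',cv2.resize(im[140:260,180:420],(800,400),interpolation=cv2.INTER_CUBIC)[:,:,::-1])
E
```

```text
1.3 [ 0.35963518 -0.73648217  0.574101  ] [-1.24105724  0.78414783  0.21232381  0.00379983  2.11384254 -0.1222499 ] [[0.899, 0.438, 0.013], [0.439, -0.898, -0.029], [-0.001, 0.031, -1.0]]
```

View pics/crop1.png

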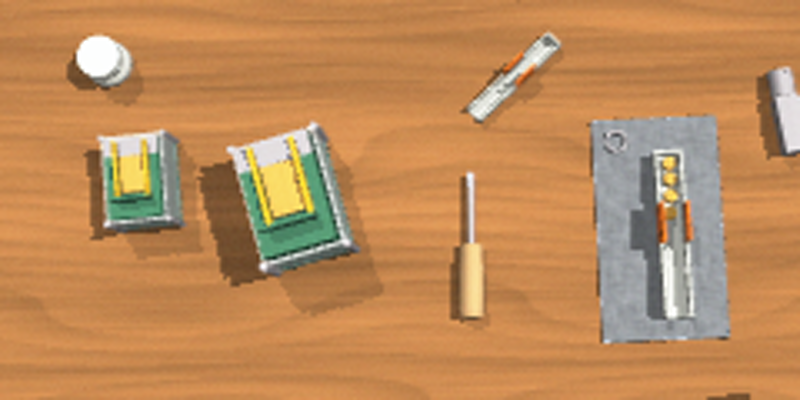

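The enlarged crop shows the chute at (675,235), with its slugs towards the far end and its nose to the robot. The larger feeder's silver sill is at (275,148), away from the robot, and its flap is at (285,190). Next I test what the arm does further past its reach.

Emit:
{"api": "send_rows", "payload": {
  "steps": [
    [0,0.05,-0.05,0,1],
    [0,0.1,-0.1,0,1],
    [0,0.15,-0.15,0,1],
    [0,0.2,-0.2,0,1],
    [0,0.2,-0.2,0,1],
    [0,0.2,-0.2,0,1]
  ]
}}

```text
time: 2.0
eef_pos: [0.3554, -0.7286, 0.5936]
tcp_rot: [0.974, 0.225, 0.006, 0.026]
contact_force: [-0.5, 0.3, 0.9]
opening: 1.0
finger_force: 0.0
```

```bash
python3 - <<'E'
from h import *
s=ctrl.get_state();print(s['time'],s['eef_pos'],s['qpos'],R.from_quat(s['tcp_rot']).as_matrix().round(3).tolist())
E
```

```text
2.0 [ 0.35536004 -0.72863527  0.5935877 ] [-1.24409756  0.76080668  0.21102359  0.00783526  2.11772118 -0.12284656] [[0.899, 0.438, 0.023], [0.438, -0.898, -0.047], [0.0, 0.052, -0.999]]
```

Emit:
{"api": "send_rows", "payload": {
  "steps": [
    [0,-0.04,0.04,0,1],
    [0,-0.08,0.08,0,1],
    [0,-0.12,0.12,0,1],
    [0,-0.12,0.12,0,1]
  ]
}}

```text
time: 2.4
eef_pos: [0.3124, -0.6411, 0.4853]
tcp_rot: [0.974, 0.225, 0.006, 0.027]
contact_force: [-0.3, -0.8, 1.3]
opening: 0.996
finger_force: 0.0
```

```bash
python3 - <<'E'
from h import *
s=ctrl.get_state();print(s['time'],s['eef_pos'],s['qpos'],R.from_quat(s['tcp_rot']).as_matrix().round(4).tolist())
E
```

```text
2.4 [ 0.31243971 -0.64107059  0.48531438] [-1.26223506  0.28772728  1.08312339  0.00774808  1.71670724 -0.14385686] [[0.8988, 0.4377, 0.0237], [0.4383, -0.8975, -0.0491], [-0.0002, 0.0545, -0.9985]]
```

The arm settles on the nearest pose it can reach, and a small tilt (3°) stays afterwards. I can allow for that. Next I measure the chute and feeder roughly and plan a close look from the wrist camera.

```bash
cat >> h.py <<'E'
def go(tgt,yaw_x=None,s=None):
    """tool-frame shift to world target TCP; turn (deg) so that tool x's heading is yaw_x (mod 180)"""
    s=s or ctrl.get_state(); M=R.from_quat(s['tcp_rot']).as_matrix()
    d=M.T@(np.array(tgt)-s['eef_pos']); t=None
    if yaw_x is not None:
        h=np.arctan2(M[1,0],M[0,0]); t=-np.degrees((yaw_x-h+np.pi/2)%np.pi-np.pi/2)
    return d.round(4), t, s['qpos'][5]
def blob(m,n=1):
    k,l,st,c=cv2.connectedComponentsWithStats(m.astype(np.uint8)); o=np.argsort(-st[1:,4])[:n]+1
    return [(st[i],c[i],np.argwhere(l==i)[:,::-1]) for i in o]
E
python3 - <<'E'
from h import *
im=cv2.imread('pics/top1.png'); hsv=cv2.cvtColor(im,cv2.COLOR_BGR2HSV)
f=lambda x,y:(x/3.3333+180,y/3.3333+140)
o,c=[onz('top',f(*p),z)[0].round(3) for p,z in (((675,165),.028),((682,310),.004))]
print('chute axis pts',o,c, np.degrees(np.arctan2(*(o-c)[1::-1])))
print('mat',[onz('top',f(*p),.004)[0].round(3) for p in ((590,122),(716,116),(729,338),(603,343))])
print('ears',onz('top',f(675,222),.045)[0].round(3))
for z in (.09,.12,.15): print(z,'sill outer corners / far', [onz('top',f(*p),z)[0,:2].round(3).tolist() for p in ((233,150),(318,127),(353,245),(265,270),(275,162))])
g=cv2.inRange(hsv,(55,80,40),(90,255,255)); 
for b in blob(g,2): print(b[0],b[1])
s=ctrl.get_state();print(R.from_quat(s['tcp_rot']).as_matrix().round(3))
print(go([0.50,-0.07,0.36],0,s))
E
```

```text
chute axis pts [ 0.559 -0.206  0.028] [ 0.413 -0.212  0.004] 2.3532968661083054
mat [array([ 0.609, -0.123,  0.004]), array([ 0.613, -0.254,  0.004]), array([ 0.384, -0.259,  0.004]), array([ 0.381, -0.131,  0.004])]
ears [ 0.499 -0.202  0.045]
0.09 sill outer corners / far [[0.572, 0.23], [0.594, 0.147], [0.478, 0.113], [0.455, 0.198], [0.56, 0.189]]
0.12 sill outer corners / far [[0.568, 0.223], [0.588, 0.142], [0.475, 0.11], [0.453, 0.192], [0.555, 0.183]]
0.15 sill outer corners / far [[0.563, 0.217], [0.583, 0.138], [0.473, 0.106], [0.451, 0.187], [0.551, 0.178]]
[253 186  29  32 366] [268.28688525 205.07377049]
[212 186  17  20 157] [220.67515924 198.47770701]
[[ 0.899  0.438  0.024]
 [ 0.438 -0.897 -0.049]
 [-0.     0.055 -0.999]]
(array([ 0.4189, -0.4373,  0.1015]), np.float64(25.9977072428065), np.float64(-0.143856857562894))
```

```bash
python3 - <<'E'
from h import *
print(go([0.52,-0.02,0.33],0.041))
E
```

```text
(array([ 0.4588, -0.475 ,  0.1295]), np.float64(23.648580282770126), np.float64(-0.143856857562894))
```

Emit:
{"api": "send_rows", "payload": {
  "steps": [
    [0.033,-0.034,0.009,2,1],
    [0.066,-0.068,0.018,4,1],
    [0.099,-0.102,0.027,6,1],
    [0.132,-0.136,0.036,8,1],
    [0.165,-0.17,0.045,10,1],
    [0.198,-0.204,0.054,12,1],
    [0.231,-0.238,0.063,14,1],
    [0.264,-0.272,0.072,16,1],
    [0.297,-0.306,0.081,18,1],
    [0.33,-0.34,0.09,20,1],
    [0.363,-0.374,0.1,22,1],
    [0.396,-0.408,0.11,23.6,1]
  ]
}}

```text
time: 3.6
eef_pos: [0.493, -0.1056, 0.3546]
tcp_rot: [0.999, 0.02, 0.011, 0.024]
contact_force: [0.5, 0.5, -0.5]
opening: 0.999
finger_force: 0.0
```

Emit:
{"api": "send_rows", "payload": {
  "steps": [
    [0.05,-0.01,0.01,0,1],
    [0.07,-0.04,0.02,0,1],
    [0.08,-0.04,0.02,0,1]
  ]
}}

```text
time: 3.9
eef_pos: [0.5719, -0.0617, 0.3317]
tcp_rot: [0.999, 0.023, 0.009, 0.023]
contact_force: [-0.2, -0.0, -0.4]
opening: 1.0
finger_force: 0.0
```

```bash
python3 - <<'E'
from h import *
s,im=snap('wrist','w1.png'); print(s['time'],s['eef_pos'],s['qpos'],R.from_quat(s['tcp_rot']).as_matrix().round(3))
import pickle; pickle.dump(s,open('w1.pkl','wb'))
E
```

```text
3.9 [ 0.57189559 -0.06169595  0.33174326] [-0.26533472 -0.01730552  1.68891601 -0.03858274  1.44006767  1.26355405] [[ 0.999  0.046  0.019]
 [ 0.047 -0.998 -0.045]
 [ 0.017  0.046 -0.999]]
```

View pics/w1.png

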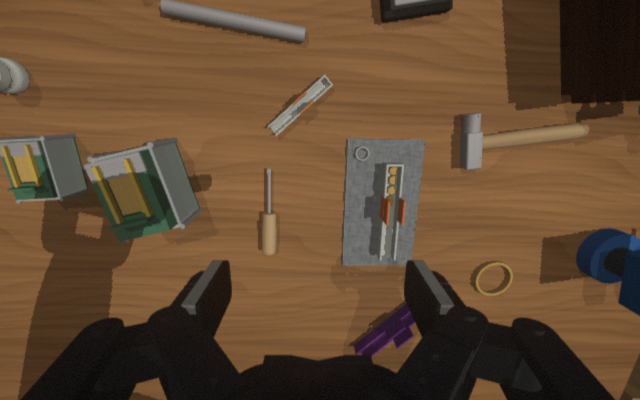

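In the wrist view the chute runs from its rear at (395,168) to its nose at (388,258), the mat is under it, and the feeder is at (140,190). The leftover tilt is a roll relative to the chute, so I'll undo it at the inner reach limit first.

Emit:
{"api": "send_rows", "payload": {
  "steps": [
    [-0.037,0.03,0,0,1],
    [-0.075,0.06,0,0,1],
    [-0.112,0.09,0.0,0,1],
    [-0.15,0.12,0,0,1],
    [-0.187,0.15,0,0,1],
    [-0.225,0.18,0.0,0,1],
    [-0.262,0.21,0,0,1],
    [-0.3,0.24,0,0,1],
    [-0.342,0.27,0,0,1]
  ]
}}

```text
time: 4.85
eef_pos: [0.2398, -0.3493, 0.3417]
tcp_rot: [0.999, 0.02, 0.011, 0.025]
contact_force: [0.2, -0.8, 0.1]
opening: 0.996
finger_force: 0.0
```

Emit:
{"api": "send_rows", "payload": {
  "steps": [
    [-0.016,-0.047,0,0,1],
    [-0.032,-0.094,0,0,1],
    [-0.048,-0.14,0,0,1],
    [-0.064,-0.19,0,0,1]
  ]
}}

```text
time: 5.25
eef_pos: [0.1819, -0.1734, 0.3323]
tcp_rot: [1.0, 0.019, 0.006, 0.018]
contact_force: [4.0, 22.3, 15.1]
opening: 1.0
finger_force: 0.0
```

```bash
python3 - <<'E'
from h import *
s=ctrl.get_state(); print(s['time'],s['eef_pos'],s['qpos'],R.from_quat(s['tcp_rot']).as_matrix().round(3))
E
```

```text
5.25 [ 0.18193549 -0.1733877   0.33228251] [-1.17197122e+00 -8.96844558e-01  2.27567107e+00 -2.12887497e-03
  1.72380287e+00  3.60175325e-01] [[ 0.999  0.038  0.013]
 [ 0.038 -0.999 -0.037]
 [ 0.012  0.037 -0.999]]
```

Emit:
{"api": "send_rows", "payload": {
  "steps": [
    [0,0,0,0,1]
  ]
}}

```text
time: 5.35
eef_pos: [0.1827, -0.1734, 0.3308]
tcp_rot: [1.0, 0.021, 0.006, 0.018]
contact_force: [-0.0, -0.2, -0.3]
opening: 1.0
finger_force: 0.0
```

Emit:
{"api": "send_rows", "payload": {
  "steps": [
    [-0.015,-0.045,0,0,1],
    [-0.03,-0.09,0,0,1]
  ]
}}

```text
time: 5.55
eef_pos: [0.2035, -0.1328, 0.3386]
tcp_rot: [1.0, 0.019, -0.005, 0.013]
contact_force: [0.6, -0.4, 0.0]
opening: 1.001
finger_force: 0.0
```

```bash
python3 - <<'E'
from h import *
s=ctrl.get_state(); print(s['time'],s['contact_force'],s['eef_pos'],s['qpos'],R.from_quat(s['tcp_rot']).as_matrix().round(4))
E
```

```text
5.55 [ 0.64345702 -0.38328517  0.00528244] [ 0.20347908 -0.13277371  0.3385652 ] [-0.97857922 -0.89610956  2.2641031  -0.02300055  1.75612155  0.55013741] [[ 0.9992  0.0378 -0.009 ]
 [ 0.0375 -0.9989 -0.0271]
 [-0.01    0.0267 -0.9996]]
```

Emit:
{"api": "send_rows", "payload": {
  "steps": [
    [-0.03,-0.04,0,0,1],
    [-0.06,-0.08,0,0,1]
  ]
}}

```text
time: 5.75
eef_pos: [0.2111, -0.0965, 0.3485]
tcp_rot: [1.0, 0.02, -0.018, 0.007]
contact_force: [0.1, 0.1, -0.8]
opening: 0.997
finger_force: 0.0
```

Emit:
{"api": "send_rows", "payload": {
  "steps": [
    [-0.03,-0.04,0,0,1],
    [-0.06,-0.08,0,0,1]
  ]
}}

```text
time: 5.95
eef_pos: [0.2162, -0.0457, 0.3605]
tcp_rot: [0.999, 0.02, -0.032, 0.004]
contact_force: [-0.4, 0.1, 0.2]
opening: 0.999
finger_force: 0.0
```

```bash
python3 - <<'E'
from h import *
s=ctrl.get_state(); print(s['time'],s['contact_force'],s['eef_pos'],s['qpos'],R.from_quat(s['tcp_rot']).as_matrix().round(4))
E
```

```text
5.95 [-0.40866239  0.14849282  0.21043019] [ 0.21620372 -0.04566511  0.36054596] [-0.62096853 -0.89610979  2.22585615 -0.04666804  1.85733691  0.89840044] [[ 0.9972  0.0395 -0.0632]
 [ 0.0389 -0.9992 -0.0098]
 [-0.0636  0.0073 -0.998 ]]
```

Emit:
{"api": "send_rows", "payload": {
  "steps": [
    [0.042,-0.022,0.004,0,1],
    [0.084,-0.044,0.008,0,1],
    [0.127,-0.066,0.012,0,1],
    [0.169,-0.088,0.016,0,1],
    [0.211,-0.11,0.02,0,1],
    [0.253,-0.132,0.024,0,1],
    [0.295,-0.153,0.028,0,1],
    [0.338,-0.175,0.031,0,1],
    [0.38,-0.197,0.034,0,1],
    [0.38,-0.197,0.034,0,1]
  ]
}}

```text
time: 6.95
eef_pos: [0.5881, 0.1666, 0.2953]
tcp_rot: [0.999, 0.021, -0.035, 0.003]
contact_force: [0.2, -0.3, -1.2]
opening: 1.002
finger_force: 0.0
```

```bash
python3 - <<'E'
from h import *
import pickle
s,im=snap('wrist','w2.png'); print(s['time'],s['eef_pos'],R.from_quat(s['tcp_rot']).as_matrix().round(3).tolist())
pickle.dump(s,open('w2.pkl','wb'))
cv2.imwrite('pics/w2c.png',cv2.resize(im[80:280,200:460],(780,600),interpolation=cv2.INTER_CUBIC)[:,:,::-1])
E
```

```text
6.95 [0.58805664 0.16663166 0.29527362] [[0.997, 0.042, -0.069], [0.041, -0.999, -0.008], [-0.069, 0.005, -0.998]]
```

View pics/w2c.png

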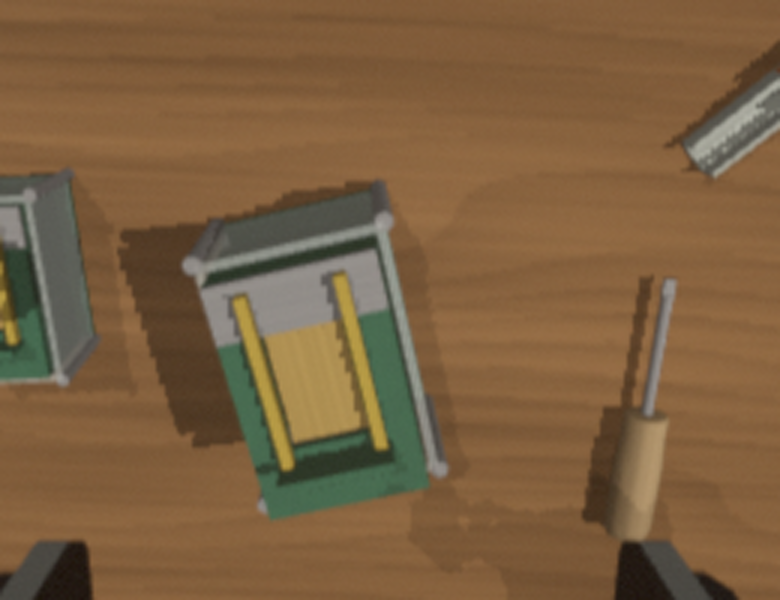

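The crop shows the larger feeder. The box posts are at about (192,265), (384,218), (440,467) and (265,505). The rails run (240,298)-(287,470) and (340,275)-(380,448), and the hinge edge of the flap is centred at about (303,331).

```bash
python3 - <<'E'
from h import *
import pickle
s=pickle.load(open('w2.pkl','rb'))
f=lambda P:np.array(P)/3.0+[200,80]
C=onz('wrist',f([(192,265),(384,218),(440,467),(265,505)]),.082,s); print('rim',C.round(4).tolist())
for i in range(4): print('edge',np.linalg.norm(C[i]-C[(i+1)%4]).round(4),end=' ')
ax=(C[1]-C[2]);print('heading',np.degrees(np.arctan2(ax[1],ax[0])), np.degrees(np.arctan2(*(C[0]-C[3])[1::-1])), 'far edge',np.degrees(np.arctan2(*(C[0]-C[1])[1::-1]))-90)
for h in (.09,.1,.11,.12,.13,.14,.15):
    P=onz('wrist',f([(240,298),(287,470),(340,275),(380,448)]),h+.008,s); H=onz('wrist',f([(303,331),(293,270)]),h,s)
    print(h,'len',np.linalg.norm(P[0]-P[1]).round(4),np.linalg.norm(P[2]-P[3]).round(4),'gap',np.linalg.norm(P[0]-P[2]).round(4),'hinge',H[0].round(4),'silldepth',np.linalg.norm(H[0]-H[1]).round(4), 'hd',np.degrees(np.arctan2(*(P[0]-P[1])[1::-1])).round(1),np.degrees(np.arctan2(*(P[2]-P[3])[1::-1])).round(1))
# two-view height: hinge mid top view
T=np.array([(281,165),(275,145)])/3.3333+[180,140]
for a,b in zip(T,f([(303,331),(293,270)])):
    o1,d1=ray('top',a);o2,d2=ray('wrist',b,s);d1=d1[0];d2=d2[0]
    t=np.linalg.lstsq(np.c_[d1,-d2],o2-o1,rcond=None)[0];p,q=o1+t[0]*d1,o2+t[1]*d2;print('tri',p.round(4),q.round(4))
E
```

```text
rim [[0.5767, 0.2331, 0.082], [0.6001, 0.1526, 0.082], [0.4847, 0.1201, 0.082], [0.4613, 0.2013, 0.082]]
edge 0.0838 edge 0.1199 edge 0.0845 edge 0.1196 heading 15.727973383474918 15.39408748914182 far edge 16.239077515756037
0.09 len 0.0817 0.0806 gap 0.0425 hinge [0.5517 0.185  0.09  ] silldepth 0.0271 hd 14.6 14.8
0.1 len 0.0794 0.0784 gap 0.0413 hinge [0.5551 0.1846 0.1   ] silldepth 0.0264 hd 14.6 14.8
0.11 len 0.0771 0.0761 gap 0.0401 hinge [0.5586 0.1842 0.11  ] silldepth 0.0256 hd 14.6 14.8
0.12 len 0.0748 0.0738 gap 0.0389 hinge [0.562  0.1838 0.12  ] silldepth 0.0249 hd 14.6 14.8
0.13 len 0.0725 0.0716 gap 0.0377 hinge [0.5655 0.1835 0.13  ] silldepth 0.0242 hd 14.6 14.8
0.14 len 0.0702 0.0693 gap 0.0365 hinge [0.5689 0.1831 0.14  ] silldepth 0.0234 hd 14.6 14.8
0.15 len 0.0679 0.0671 gap 0.0353 hinge [0.5723 0.1827 0.15  ] silldepth 0.0227 hd 14.6 14.8
tri [0.5556 0.1813 0.0983] [0.5547 0.1846 0.0987]
tri [0.5773 0.1895 0.0855] [0.5772 0.19   0.0855]
```

The rim fits 120 x 84 mm at z = 82 mm exactly. That puts the sill foot at about (0.5596, 0.1845) with heading about 15.3° and the sill top at about 0.105–0.113 m. Now a close look at the chute.

Emit:
{"api": "send_rows", "payload": {
  "steps": [
    [0,0.046,0.006,0,1],
    [0,0.092,0.012,0,1],
    [0,0.138,0.018,0,1],
    [0,0.184,0.024,0,1],
    [0,0.23,0.03,0,1],
    [0,0.276,0.036,0,1],
    [0,0.322,0.042,0,1],
    [0,0.367,0.047,0,1],
    [0,0.367,0.047,0,1]
  ]
}}

```text
time: 7.9
eef_pos: [0.5949, -0.2075, 0.2558]
tcp_rot: [0.999, 0.017, -0.032, 0.005]
contact_force: [0.4, -0.5, 0.3]
opening: 1.002
finger_force: 0.0
```

```bash
python3 - <<'E'
from h import *
import pickle
s,im=snap('wrist','w3.png'); print(s['time'],s['eef_pos'],s['contact_force'],R.from_quat(s['tcp_rot']).as_matrix().round(3).tolist())
pickle.dump(s,open('w3.pkl','wb'))
cv2.imwrite('pics/w3c.png',cv2.resize(im[100:300,220:420],(600,600),interpolation=cv2.INTER_CUBIC)[:,:,::-1])
E
```

```text
7.9 [ 0.59494957 -0.20751758  0.2558361 ] [ 0.44514902 -0.50707007  0.26287594] [[0.997, 0.034, -0.063], [0.033, -0.999, -0.011], [-0.064, 0.009, -0.998]]
```

View pics/w3c.png

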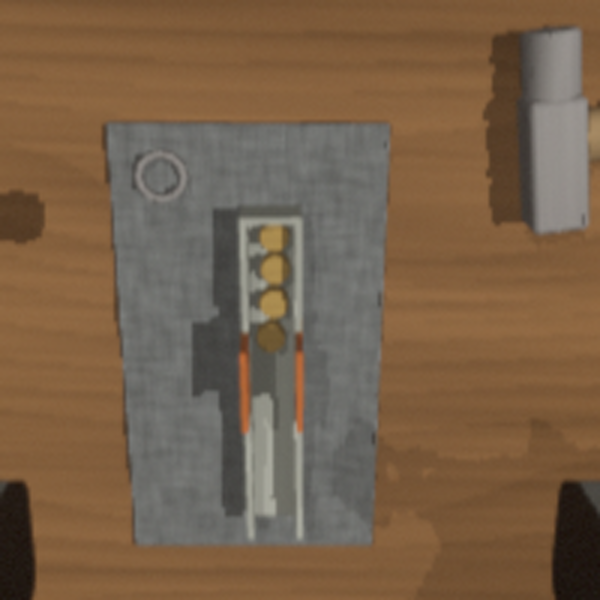

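The crop shows the chute's rear edge at (237–302, 214), four slugs at (272, 238–337), the ears at (245,390) and (299,390), and the ring blank at (160,177).

```bash
python3 - <<'E'
from h import *
import pickle
s=pickle.load(open('w3.pkl','rb'))
f=lambda P:np.array(P)/3.0+[220,100]
P=onz('wrist',f([(237,214),(302,214),(251,540),(300,540)]),.028,s);print(P.round(4).tolist())
r=(P[0]+P[1])/2;n=(P[2]+P[3])/2;u=r-n;print('w',np.linalg.norm(P[0]-P[1]),'len',np.linalg.norm(u),'heading',np.degrees(np.arctan2(u[1],u[0])))
u/=np.linalg.norm(u);M=onz('wrist',f([(108,123),(388,123),(373,545),(135,545)]),.004,s);print('mat',M.round(4).tolist(),M.mean(0))
print('ring',onz('wrist',f([(160,177)]),.008,s), 'slugs',onz('wrist',f([(272,238),(271,337)]),.018,s))
E_=onz('wrist',f([(244,390),(300,390)]),.052,s);print('ears',E_.round(4).tolist())
g=r+u*.005; print('rear',r,'grip xy',g, 'origin',r-u*.075)
print(go([g[0],g[1],.06],np.arctan2(u[1],u[0])))
E
```

```text
[[0.5789, -0.1857, 0.028], [0.5798, -0.2145, 0.028], [0.407, -0.1949, 0.028], [0.4077, -0.22, 0.028]]
w 0.02883776404633958 len 0.1721896040869463 heading 2.4570400815424605
mat [[0.613, -0.1257, 0.004], [0.6172, -0.2526, 0.004], [0.3885, -0.2611, 0.004], [0.3849, -0.1312, 0.004]] [ 0.50089962 -0.19266351  0.004     ]
ring [[ 0.58987349 -0.14925388  0.008     ]] slugs [[ 0.56537073 -0.20142888  0.018     ]
 [ 0.5160217  -0.20223313  0.018     ]]
ears [[0.5041, -0.1909, 0.052], [0.5049, -0.216, 0.052]]
rear [ 0.57936049 -0.20007967  0.028     ] grip xy [ 0.5843559  -0.19986531  0.028     ] origin [ 0.50442945 -0.20329494  0.028     ]
(array([ 0.0016, -0.0066,  0.1964]), np.float64(-0.4589522106296008), np.float64(1.0669786380826778))
```

Emit:
{"api": "send_rows", "payload": {
  "steps": [
    [0.001,-0.003,0.048,-0.4,0],
    [0.002,-0.005,0.096,-0.4,0],
    [0.003,-0.008,0.144,-0.4,0],
    [0.004,-0.009,0.185,-0.4,0],
    [0.0044,-0.01,0.21,-0.4,0],
    [0.0044,-0.01,0.222,-0.4,0],
    [0.0044,-0.01,0.228,-0.4,0],
    [0.0044,-0.01,0.228,-0.4,0]
  ]
}}

```text
time: 8.75
eef_pos: [0.5865, -0.1928, 0.0281]
tcp_rot: [0.999, 0.024, -0.032, 0.004]
contact_force: [-0.2, -0.0, 0.2]
opening: 0.498
finger_force: 0.0
```

```bash
python3 - <<'E'
from h import *
s=ctrl.get_state(); print(s['time'],s['eef_pos'],s['contact_force'],s['opening'],R.from_quat(s['tcp_rot']).as_matrix().round(3).tolist())
print(go([.5844,-.1999,.028],np.radians(2.45)))
s,im=snap('wrist','w4.png')
E
```

```text
8.75 [ 0.58648302 -0.19280777  0.02806241] [-0.19324478 -0.01446037  0.20725106] 0.4980895742427492 [[0.997, 0.048, -0.063], [0.048, -0.999, -0.009], [-0.064, 0.006, -0.998]]
(array([-0.0024,  0.007 ,  0.0003]), np.float64(0.28739653589624176), np.float64(1.0812087210683456))
```

View pics/w4.png

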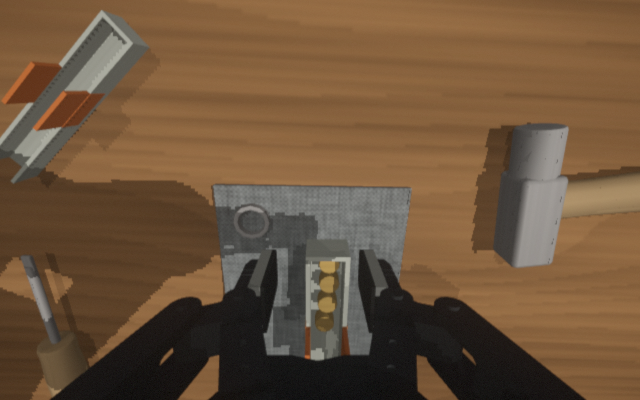

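The wrist view shows the fingers straddling the rear of the chute: rear top edge at about (306–348, 257), finger tips at about (275,250) and (362,250). I check the overlap numerically.

```bash
python3 - <<'E'
from h import *
s=ctrl.get_state()
print('tips',onz('wrist',[(275,250),(362,250)],.022,s).round(4).tolist())
print('rear top',onz('wrist',[(306,257),(348,257)],.028,s).round(4).tolist(),'rear bottom',onz('wrist',[(306,240),(348,240)],.004,s).round(4).tolist())
im=cv2.imread('pics/w4.png'); cv2.imwrite('pics/w4c.png',cv2.resize(im[220:350,240:400],(738,600),interpolation=cv2.INTER_CUBIC))
E
```

```text
tips [[0.5781, -0.1667, 0.022], [0.5806, -0.222, 0.022]]
rear top [[0.5775, -0.1866, 0.028], [0.5787, -0.2126, 0.028]] rear bottom [[0.5766, -0.1859, 0.004], [0.5779, -0.2151, 0.004]]
```

View pics/w4c.png

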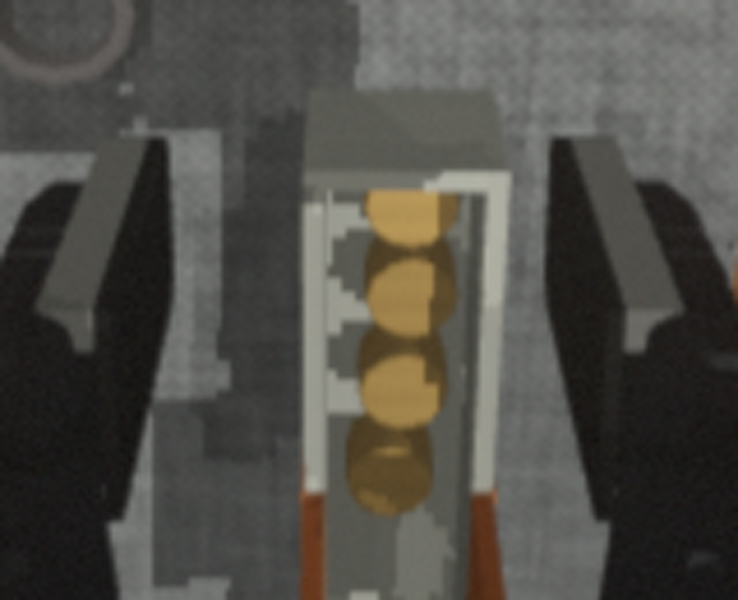

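Emit:
{"api": "send_rows", "payload": {
  "steps": [
    [-0.0035,0.007,0,0.3,0],
    [-0.0035,0.007,0,0.3,-0.2],
    [-0.0035,0.007,0,0.3,-0.5],
    [-0.0035,0.007,0,0.3,-0.5],
    [-0.0035,0.007,0,0.3,-0.5]
  ],
  "squeeze": 20
}}

```text
time: 9.3
eef_pos: [0.5827, -0.1998, 0.0271]
tcp_rot: [0.999, 0.021, -0.033, 0.003]
contact_force: [0.1, 0.4, 0.4]
opening: 0.253
finger_force: 0.0
```

Emit:
{"api": "send_rows", "payload": {
  "steps": [
    [0,0,0,0,-0.7],
    [0,0,0,0,-0.7],
    [0,0,0,0,-0.7]
  ]
}}

```text
time: 9.6
eef_pos: [0.5826, -0.1997, 0.0269]
tcp_rot: [0.999, 0.021, -0.033, 0.003]
contact_force: [0.4, 1.1, 0.4]
opening: 0.151
finger_force: 0.0
```

```bash
python3 - <<'E'
from h import *
s,im=snap('wrist','w5.png'); cv2.imwrite('pics/w5c.png',cv2.resize(im[200:350,230:410],(720,600),interpolation=cv2.INTER_CUBIC)[:,:,::-1])
E
```

```text
(no output)
```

View pics/w5c.png

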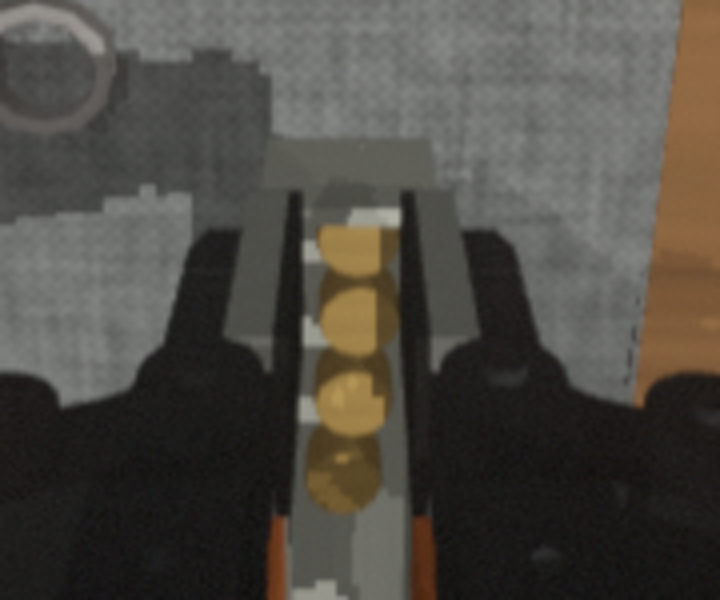

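The closed fingers pass above the chute walls with no force, so the tips are higher than I assumed. I'll feel down gently onto the rear wall's top.

Emit:
{"api": "send_rows", "payload": {
  "steps": [
    [0,0,0.003,0,-0.7],
    [0,0,0.005,0,-0.7],
    [0,0,0.007,0,-0.7]
  ]
}}

```text
time: 9.95
eef_pos: [0.582, -0.1998, 0.0196]
tcp_rot: [0.999, 0.021, -0.033, 0.003]
contact_force: [0.8, -0.2, 0.2]
opening: 0.148
finger_force: 0.0
```

Emit:
{"api": "send_rows", "payload": {
  "steps": [
    [0,0,0.002,0,-0.7],
    [0,0,0.003,0,-0.7],
    [0,0,0.004,0,-0.7]
  ]
}}

```text
time: 10.25
eef_pos: [0.5819, -0.1999, 0.0159]
tcp_rot: [0.999, 0.021, -0.033, 0.003]
contact_force: [-1.2, -0.6, -0.2]
opening: 0.148
finger_force: 0.0
```

Emit:
{"api": "send_rows", "payload": {
  "steps": [
    [0,0,0.002,0,-0.7],
    [0,0,0.003,0,-0.7]
  ]
}}

```text
time: 10.45
eef_pos: [0.5817, -0.1999, 0.0129]
tcp_rot: [0.999, 0.021, -0.033, 0.003]
contact_force: [-0.3, 0.5, -0.8]
opening: 0.153
finger_force: 0.0
```

Emit:
{"api": "send_rows", "payload": {
  "steps": [
    [0,0,0.0015,0,-0.7],
    [0,0,0.0025,0,-0.7]
  ]
}}

```text
time: 10.65
eef_pos: [0.5815, -0.1999, 0.0104]
tcp_rot: [0.999, 0.021, -0.033, 0.003]
contact_force: [-0.1, 0.8, -0.1]
opening: 0.15
finger_force: 0.0
```

Emit:
{"api": "send_rows", "payload": {
  "steps": [
    [0,0,0.001,0,-0.7],
    [0,0,0.002,0,-0.7]
  ]
}}

```text
time: 10.85
eef_pos: [0.5814, -0.1999, 0.0085]
tcp_rot: [0.999, 0.021, -0.033, 0.003]
contact_force: [0.0, 0.2, -0.1]
opening: 0.148
finger_force: 0.0
```

Emit:
{"api": "send_rows", "payload": {
  "steps": [
    [0,0,0.001,0,-0.7],
    [0,0,0.002,0,-0.7]
  ]
}}

```text
time: 11.05
eef_pos: [0.5813, -0.2, 0.0065]
tcp_rot: [0.999, 0.021, -0.033, 0.003]
contact_force: [-0.0, -0.1, -0.1]
opening: 0.151
finger_force: 0.0
```

Emit:
{"api": "send_rows", "payload": {
  "steps": [
    [0,0,0.001,0,-0.7],
    [0,0,0.002,0,-0.7]
  ]
}}

```text
time: 11.25
eef_pos: [0.5812, -0.2, 0.0045]
tcp_rot: [0.999, 0.021, -0.033, 0.003]
contact_force: [-0.4, -0.2, 0.8]
opening: 0.15
finger_force: 0.0
```

Emit:
{"api": "send_rows", "payload": {
  "steps": [
    [0,0,0.001,0,-0.7],
    [0,0,0.0015,0,-0.7]
  ]
}}

```text
time: 11.45
eef_pos: [0.5812, -0.2, 0.0035]
tcp_rot: [0.999, 0.021, -0.033, 0.003]
contact_force: [-1.6, 0.9, 3.2]
opening: 0.152
finger_force: 2.1
```

```bash
python3 - <<'E'
from h import *
for i in range(1):
    s=ctrl.get_state(); print(s['contact_force'],s['eef_pos'])
    im=ctrl.read_camera('wrist'); g=cv2.cvtColor(im,cv2.COLOR_RGB2GRAY)
    # finger tip gap: inner faces are black; print row of tips profile
    for r in range(236,262,4): print(r,''.join('#' if v<35 else ('+' if v<90 else '.') for v in g[r,285:355]))
E
```

```text
[-1.55673294  0.89307816  3.24696449] [ 0.58115815 -0.19998027  0.00348323]
236 ++++++++++++++++++++++++++++++++......................................
240 ++++++++++++++++++++++++++++++++......................................
244 ++++++++++++++++++++++++++++++++......................................
248 ++++++++++++++++++++++++++++++++.............++++++++++++++...........
252 +++++++++++++++++###+++++++++++++++++++.....++##++++++++++++..........
256 +++++++++++++++++###++++++++++++++++++++....++##+++++++++++++++++.++++
260 ####+++++++++++++###+++++++++++++++++++++++.++###+++++++++++++#+######
```

Contact at TCP z = 0.0035 m puts the tips 24 mm behind the reported TCP, which agrees with the camera. Now I open, go down about 6 mm beside the walls and grip the rear end.

Emit:
{"api": "send_rows", "payload": {
  "steps": [
    [0.002,0,-0.006,0,-0.7],
    [0.002,0,-0.006,0,0],
    [0.002,0,-0.006,0,0],
    [0.002,0,-0.006,0,0],
    [0.002,0,0.002,0,0],
    [0.002,0,0.0075,0,0],
    [0.002,0,0.0075,0,-0.9],
    [0.002,0,0.0075,0,-0.9],
    [0.002,0,0.0075,0,-0.9],
    [0.002,0,0.0075,0,-0.9]
  ],
  "squeeze": 20
}}

```text
time: 12.5
eef_pos: [0.5825, -0.1999, -0.0046]
tcp_rot: [0.999, 0.021, -0.033, 0.003]
contact_force: [0.1, 0.3, -1.1]
opening: 0.314
finger_force: 19.8
```

Emit:
{"api": "send_rows", "payload": {
  "steps": [
    [0,0,0,0,-0.4],
    [0,0,0,0,-0.4],
    [0,0,0,0,-0.4]
  ]
}}

```text
time: 12.8
eef_pos: [0.5826, -0.2, -0.0045]
tcp_rot: [0.999, 0.021, -0.033, 0.003]
contact_force: [-0.6, -0.1, -0.3]
opening: 0.314
finger_force: 19.8
```

Emit:
{"api": "send_rows", "payload": {
  "steps": [
    [0,0,0,0,-0.9],
    [0,0,-0.003,0,-0.9],
    [0,0,-0.006,0,-0.9],
    [0,0,-0.01,0,-0.9],
    [0,0,-0.01,0,-0.9],
    [0,0,-0.01,0,-0.9]
  ]
}}

```text
time: 13.4
eef_pos: [0.5837, -0.2001, 0.0058]
tcp_rot: [0.999, 0.021, -0.032, 0.003]
contact_force: [-0.7, 0.4, -0.8]
opening: 0.318
finger_force: 19.8
```

```bash
python3 - <<'E'
from h import *
F=[]
for i in range(4): ctrl.read_camera('wrist'); s=ctrl.get_state(); F.append(np.r_[s['contact_force'],s['wrist_torque']])
print(np.mean(F,0).round(3),np.std(F,0).round(3),s['eef_pos'])
snap('wrist','w6.png')
E
```

```text
[-0.067  0.395 -1.844 -0.007 -0.167  0.007] [0.309 0.305 0.154 0.017 0.016 0.021] [ 0.58322622 -0.19986368  0.00532477]
```

Emit:
{"api": "send_rows", "payload": {
  "steps": [
    [0,0,-0.003,0,-0.9],
    [0,0,-0.006,0,-0.9],
    [0,0,-0.01,0,-0.9],
    [0,0,-0.01,0,-0.9]
  ]
}}

```text
time: 14.05
eef_pos: [0.5846, -0.2001, 0.0164]
tcp_rot: [0.999, 0.021, -0.032, 0.004]
contact_force: [0.3, -0.5, -0.9]
opening: 0.317
finger_force: 19.8
```

```bash
python3 - <<'E'
from h import *
snap('wrist','w7.png')
F=[]
for i in range(2): ctrl.read_camera('wrist'); s=ctrl.get_state(); F.append(np.r_[s['contact_force'],s['wrist_torque']])
print(np.mean(F,0).round(3))
for f in ('w5','w6','w7'):
    im=cv2.imread(f'pics/{f}.png'); h=cv2.cvtColor(im,cv2.COLOR_BGR2HSV)
    m=cv2.inRange(h,(5,170,70),(16,255,255)); m[:, :250]=0; m[:,400:]=0; m[:200]=0
    for b in blob(m,2): print(f,b[0],b[1].round(1))
    g=cv2.inRange(h,(18,120,60),(28,255,255)); g[:, :290]=0; g[:,350:]=0; g[:200]=0
    for b in blob(g,3): print('   slug',b[0],b[1].round(1))
E
```

```text
[ 0.841 -0.159 -1.703  0.022 -0.126  0.021]
w5 [333 330   7  27 132] [335.5 344.5]
w5 [296 330   5  27  91] [298.1 345. ]
   slug [ 307  257   23   71 1170] [317.6 291.3]
   slug [ 306  289   26   71 1396] [318.4 322.6]
w7 [294 355   4   2   5] [295.8 355.2]
w7 [336 355   5   1   5] [338. 355.]
   slug [ 306  290   26   63 1244] [318.2 319.7]
```

Emit:
{"api": "send_rows", "payload": {
  "steps": [
    [0,0,0,0,-0.9],
    [0,0,0,0,-0.9],
    [0,0,-0.005,0,-0.9],
    [0,0,-0.012,0,-0.9],
    [0,0,-0.02,0,-0.9],
    [0,0,-0.02,0,-0.9]
  ],
  "squeeze": 120
}}

```text
time: 14.8
eef_pos: [0.5866, -0.2003, 0.0375]
tcp_rot: [0.999, 0.021, -0.031, 0.004]
contact_force: [0.5, -0.7, -2.1]
opening: 0.238
finger_force: 117.9
```

```bash
cat > chk.py <<'E'
from h import *
import sys
f=sys.argv[1]; snap('wrist',f+'.png')
F=[]
for i in range(2): ctrl.read_camera('wrist'); s=ctrl.get_state(); F.append(np.r_[s['contact_force'],s['wrist_torque']])
print(s['time'],s['eef_pos'].round(4),np.mean(F,0).round(3),'grip',s['finger_force'],s['opening'])
im=cv2.imread(f'pics/{f}.png'); h=cv2.cvtColor(im,cv2.COLOR_BGR2HSV)
m=cv2.inRange(h,(5,170,70),(16,255,255)); m[:, :250]=0; m[:,400:]=0; m[:200]=0
for b in blob(m,2): print('ear',b[0],b[1].round(1))
g=cv2.inRange(h,(18,120,60),(28,255,255)); g[:, :290]=0; g[:,350:]=0; g[:200]=0
for b in blob(g,2): print('   slug',b[0],b[1].round(1))
E
python3 chk.py w8
```

```text
14.95 [ 0.5852 -0.1997  0.0356] [ 0.005  0.233 -1.072 -0.02  -0.177  0.012] grip 117.95044268947095 0.24202359266397902
ear [294 350   5   7  25] [296.3 352.9]
ear [336 350   4   7  25] [337.5 352.6]
   slug [ 306  289   26   58 1158] [318.2 316.7]
```

```bash
python3 - <<'E'
from h import *
s=ctrl.get_state(); M=R.from_quat(s['tcp_rot']).as_matrix(); K,E=cam('wrist',s)
for piv in (-.009,):
  for th in (0,3,6,9,12,15,18):
    t=np.radians(th); c,sn=np.cos(t),np.sin(t)
    p0=s['eef_pos']+M@[piv,0,-.029]
    rows=[]
    for rx,rz in ((-.052,.003),(-.052,.027),(-.0655+.052,-.0)):
        # nose down: rotate so -x end goes down
        w=p0+np.array([rx*c-rz*sn if False else rx*c+rz*(-sn),0,rx*sn+rz*c])
        q=E@np.r_[w,1]; rows.append(round(K[1,2]+K[1,1]*(-q[1])/(-q[2]),1))
    print(th,rows,'nose z',(p0[2]+(-.167*sn-.021*c)).round(4))
E
```

```text
0 [np.float64(362.4), np.float64(403.3), np.float64(304.9)] nose z 0.0441
3 [np.float64(358.6), np.float64(399.8), np.float64(304.0)] nose z 0.0354
6 [np.float64(354.6), np.float64(396.1), np.float64(303.1)] nose z 0.0268
9 [np.float64(350.6), np.float64(392.3), np.float64(302.1)] nose z 0.0182
12 [np.float64(346.6), np.float64(388.3), np.float64(301.0)] nose z 0.0098
15 [np.float64(342.5), np.float64(384.3), np.float64(300.0)] nose z 0.0016
18 [np.float64(338.4), np.float64(380.1), np.float64(298.8)] nose z -0.0065
```

The chute droops in the grip at 20 N and holds at 120 N, so it can be made to pivot. I'll set it flat again, squeeze 120 N, and then lift level.

Emit:
{"api": "send_rows", "payload": {
  "steps": [
    [0,0,0.01,0,-0.9],
    [0,0,0.02,0,-0.9],
    [0,0,0.026,0,-0.9],
    [0,0,0.032,0,-0.9],
    [0,0,0.037,0,-0.9],
    [0,0,0.041,0,-0.9],
    [0,0,0.041,0,-0.9]
  ],
  "squeeze": 20
}}

```text
time: 15.65
eef_pos: [0.5826, -0.2, -0.0054]
tcp_rot: [0.999, 0.021, -0.033, 0.003]
contact_force: [0.5, 0.2, 0.3]
opening: 0.238
finger_force: 118.2
```

Emit:
{"api": "send_rows", "payload": {
  "steps": [
    [0,0,0.0,0,-0.95],
    [0,0,0,0,-0.95],
    [0,0,0,0,-0.95],
    [0,0,-0.008,0,-0.95],
    [0,0,-0.02,0,-0.95],
    [0,0,-0.03,0,-0.95],
    [0,0,-0.03,0,-0.95]
  ],
  "squeeze": 120
}}

```text
time: 16.35
eef_pos: [0.5865, -0.2006, 0.0273]
tcp_rot: [0.999, 0.021, -0.03, 0.004]
contact_force: [-0.3, -0.4, -1.5]
opening: 0.239
finger_force: 118.0
```

```bash
python3 chk.py w9
```

```text
16.5 [ 0.5845 -0.1997  0.0245] [ 0.064 -0.049 -2.648  0.028 -0.142  0.027] grip 117.98417000100017 0.2383470590506984
ear [294 350   5   7  26] [296.5 352.6]
ear [336 350   4   7  24] [337.5 352.8]
   slug [ 306  289   26   58 1154] [318.1 316.7]
```

```bash
python3 - <<'E'
from h import *
s=ctrl.get_state(); print(s['eef_pos'])
a=go([.5845,-.1997,.1625],np.radians(2.45));print(a)
b=go([.6877,.2196,.1625],np.radians(15.3));print(b)
E
```

```text
[ 0.58447692 -0.19970101  0.02452774]
(array([-0.009 ,  0.0007, -0.1377]), np.float64(-0.0263773066598695), np.float64(1.075988032852201))
(array([ 0.1116, -0.4138, -0.1477]), np.float64(-12.876377306659872), np.float64(1.075988032852201))
```

Emit:
{"api": "send_rows", "payload": {
  "steps": [
    [-0.001,0,-0.012,0,-0.95],
    [-0.002,0,-0.035,0,-0.95],
    [-0.004,0,-0.065,0,-0.95],
    [-0.006,0,-0.095,0,-0.95],
    [-0.008,0,-0.122,0,-0.95],
    [-0.009,0,-0.136,0,-0.95],
    [-0.006,-0.01,-0.138,0,-0.95],
    [0,-0.03,-0.138,0,-0.95],
    [0.007,-0.057,-0.139,0,-0.95],
    [0.017,-0.09,-0.14,0,-0.95],
    [0.027,-0.124,-0.1405,0,-0.95]
  ]
}}

```text
time: 17.6
eef_pos: [0.6143, -0.0717, 0.1599]
tcp_rot: [0.999, 0.021, -0.034, 0.003]
contact_force: [0.2, 0.6, -1.9]
opening: 0.237
finger_force: 118.1
```

Emit:
{"api": "send_rows", "payload": {
  "steps": [
    [0.01,-0.035,-0.001,-1.5,-0.95],
    [0.0207,-0.071,-0.002,-3.2,-0.95],
    [0.0313,-0.107,-0.003,-4.8,-0.95],
    [0.0415,-0.142,-0.0035,-6.3,-0.95],
    [0.0516,-0.177,-0.004,-7.9,-0.95],
    [0.0622,-0.213,-0.005,-9.5,-0.95],
    [0.07,-0.241,-0.006,-10.7,-0.95],
    [0.076,-0.261,-0.0065,-11.6,-0.95],
    [0.0808,-0.277,-0.007,-12.3,-0.95],
    [0.0833,-0.286,-0.007,-12.7,-0.95],
    [0.0846,-0.29,-0.007,-12.9,-0.95],
    [0.0846,-0.29,-0.007,-12.9,-0.95]
  ]
}}

```text
time: 18.8
eef_pos: [0.6877, 0.2194, 0.162]
tcp_rot: [0.991, 0.133, -0.033, -0.0]
contact_force: [0.0, 0.5, -1.0]
opening: 0.238
finger_force: 118.1
```

```bash
python3 chk.py w10; python3 - <<'E'
from h import *
s=ctrl.get_state(); print(R.from_quat(s['tcp_rot']).as_matrix().round(4).tolist(),s['contact_force']); print(go([.6877,.2196,.125],np.radians(15.3)))
s,im=snap('scene','s2.png'); cv2.imwrite('pics/s2c.png',cv2.resize(im[60:260,270:490],(660,600),interpolation=cv2.INTER_CUBIC)[:,:,::-1])
E
```

```text
18.95 [0.6878 0.2187 0.1623] [-0.714 -0.147 -1.29   0.038 -0.181 -0.015] grip 118.06830950081348 0.2356091948715061
ear [294 348   5   8  34] [295.9 351.9]
ear [336 349   5   7  34] [337.9 351.9]
   slug [ 309  289   27   58 1168] [321.8 316.5]
   slug [291 329   3  27  47] [292.3 342.6]
[[0.9626, 0.2629, -0.0652], [0.263, -0.9648, -0.0081], [-0.065, -0.0093, -0.9978]] [-0.7700974   0.79837679 -1.97470826]
(array([ 0.0026, -0.0006,  0.0372]), np.float64(-0.020903093968121064), np.float64(1.470087851429843))
```

View pics/s2c.png

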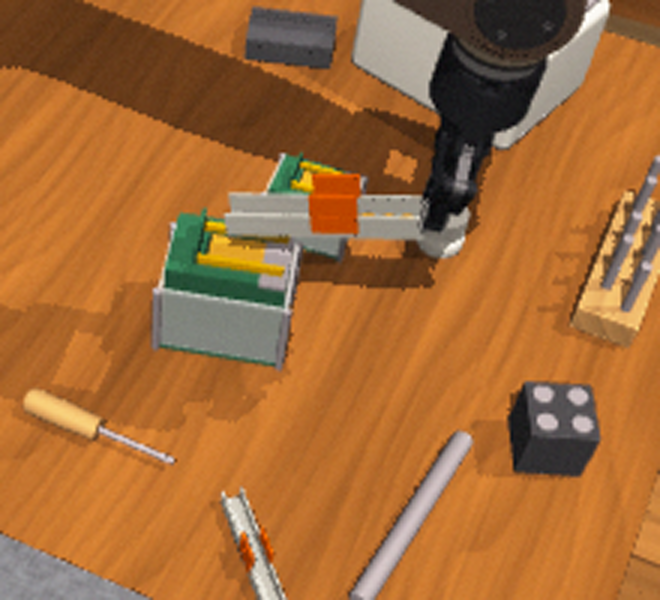

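The scene crop shows the chute held above the feeder with its nose at (228,215). Its underside runs from the nose at (228,236) to the rear at (415,238). The near rail's end is at (283,270), and the slugs are still inside at (390,213). From these I work out the pitch and the sill height.

```bash
python3 - <<'E'
from h import *
a=np.radians(15.3);u=np.array([np.cos(a),np.sin(a),0]);v=np.array([-np.sin(a),np.cos(a),0])
f=lambda P:np.array(P)/3.0+[270,60]
sf=np.array([.5596,.1846,0]); tcp=ctrl.get_state()['eef_pos']
def plane(px,p0):
    o,d=ray('scene',f(px)); t=((p0-o)@v)/(d@v); P=o+d*t[:,None]; return np.c_[(P-sf)@u,(P-sf)@v,P[:,2]].round(4)
print('tcp',(tcp-sf)@u,(tcp-sf)@v,tcp[2])
print('chute near wall: nose bot, rear bot, nose top, rear top\n',plane([(228,236),(415,238),(229,214),(415,217)],tcp-v*.014))
print('near rail top end +x / -x',plane([(284,270),(198,259)],sf-v*.019))
print('sill near? box rim',plane([(283,305),(285,278)],sf-v*.042))
E
```

```text
tcp 0.1326352408791103 -0.0009601255878376166 0.16233249518141518
chute near wall: nose bot, rear bot, nose top, rear top
 [[-0.0317 -0.015   0.1372]
 [ 0.1261 -0.015   0.1707]
 [-0.0328 -0.015   0.1644]
 [ 0.1214 -0.015   0.1948]]
near rail top end +x / -x [[ 0.0217 -0.019   0.1097]
 [-0.0562 -0.019   0.1059]]
sill near? box rim [[ 0.0263 -0.042   0.0892]
 [ 0.0241 -0.042   0.125 ]]
```

The chute hangs nose-down at about 11°, its nose is 33 mm past the edge and about 37 mm above the sill, and the slugs are still in. The sill is at about 0.10–0.11 m. I move down and feel for it.

Emit:
{"api": "send_rows", "payload": {
  "steps": [
    [-0.001,-0.0005,0.006,0,-0.95],
    [-0.002,-0.001,0.013,0,-0.95],
    [-0.0035,-0.001,0.02,0,-0.95],
    [-0.0045,-0.001,0.025,0,-0.95],
    [-0.0045,-0.001,0.025,0,-0.95]
  ]
}}

```text
time: 19.5
eef_pos: [0.6803, 0.2191, 0.1357]
tcp_rot: [0.99, 0.133, -0.034, -0.0]
contact_force: [-0.5, -0.3, -2.3]
opening: 0.239
finger_force: 118.0
```

```bash
cat > fz.py <<'E'
from h import *
F=[]
for i in range(3): ctrl.read_camera('wrist'); s=ctrl.get_state(); F.append(np.r_[s['contact_force'],s['wrist_torque']])
print(s['time'],s['eef_pos'].round(4),np.mean(F,0).round(2),'grip',round(s['finger_force'],1),round(s['opening'],3))
E
python3 fz.py
```

```text
19.65 [0.6817 0.2194 0.1377] [-0.25 -0.1  -1.58  0.07 -0.19 -0.01] grip 118.1 0.238
```

Emit:
{"api": "send_rows", "payload": {
  "steps": [
    [0,0,0.002,0,-0.95],
    [0,0,0.004,0,-0.95],
    [0,0,0.004,0,-0.95]
  ]
}}

```text
time: 19.95
eef_pos: [0.681, 0.2193, 0.1332]
tcp_rot: [0.991, 0.133, -0.033, -0.0]
contact_force: [-0.5, 0.0, -1.6]
opening: 0.234
finger_force: 118.1
```

```bash
python3 fz.py
```

```text
20.1 [0.6812 0.2193 0.1335] [ 0.06 -0.02 -1.53  0.07 -0.2  -0.04] grip 118.1 0.237
```

Emit:
{"api": "send_rows", "payload": {
  "steps": [
    [0,0,0.001,0,-0.95],
    [0,0,0.002,0,-0.95],
    [0,0,0.002,0,-0.95]
  ]
}}

```text
time: 20.4
eef_pos: [0.6809, 0.2193, 0.1313]
tcp_rot: [0.991, 0.133, -0.033, -0.0]
contact_force: [-0.3, 0.1, -3.0]
opening: 0.239
finger_force: 118.1
```

```bash
python3 fz.py
```

```text
20.55 [0.6811 0.2193 0.1315] [-0.11 -0.18 -1.8   0.04 -0.18  0.03] grip 118.1 0.237
```

Emit:
{"api": "send_rows", "payload": {
  "steps": [
    [0,0,0.001,0,-0.95],
    [0,0,0.002,0,-0.95],
    [0,0,0.002,0,-0.95]
  ]
}}

```text
time: 20.85
eef_pos: [0.6808, 0.2192, 0.1292]
tcp_rot: [0.991, 0.133, -0.033, -0.0]
contact_force: [-0.3, -0.5, -1.8]
opening: 0.237
finger_force: 118.0
```

```bash
python3 fz.py
```

```text
21.0 [0.6809 0.2193 0.1295] [-0.24  0.36 -2.11  0.03 -0.19  0.01] grip 118.1 0.238
```

Emit:
{"api": "send_rows", "payload": {
  "steps": [
    [0,0,0.001,0,-0.95],
    [0,0,0.002,0,-0.95],
    [0,0,0.002,0,-0.95]
  ]
}}

```text
time: 21.3
eef_pos: [0.6807, 0.2192, 0.1272]
tcp_rot: [0.991, 0.133, -0.033, -0.0]
contact_force: [0.4, -1.0, -1.2]
opening: 0.24
finger_force: 118.1
```

```bash
python3 fz.py
```

```text
21.45 [0.6808 0.2192 0.1275] [ 0.11  0.04 -1.75  0.02 -0.18  0.01] grip 118.1 0.243
```

Emit:
{"api": "send_rows", "payload": {
  "steps": [
    [0,0,0.001,0,-0.95],
    [0,0,0.002,0,-0.95],
    [0,0,0.002,0,-0.95]
  ]
}}

```text
time: 21.75
eef_pos: [0.6806, 0.2192, 0.1253]
tcp_rot: [0.991, 0.133, -0.033, -0.0]
contact_force: [0.3, -0.3, -3.0]
opening: 0.241
finger_force: 118.1
```

```bash
python3 fz.py
```

```text
21.9 [0.6807 0.2193 0.1255] [ 0.02  0.04 -1.41  0.04 -0.18  0.02] grip 118.1 0.238
```

Emit:
{"api": "send_rows", "payload": {
  "steps": [
    [0,0,0.0015,0,-0.95],
    [0,0,0.003,0,-0.95]
  ]
}}

```text
time: 22.1
eef_pos: [0.6806, 0.2192, 0.1226]
tcp_rot: [0.991, 0.133, -0.033, -0.0]
contact_force: [0.0, 0.4, -0.7]
opening: 0.233
finger_force: 118.1
```

```bash
python3 fz.py
```

```text
22.25 [0.6803 0.2192 0.1223] [ 0.05  0.04 -2.48  0.06 -0.13 -0.04] grip 118.1 0.233
```

Emit:
{"api": "send_rows", "payload": {
  "steps": [
    [0,0,0.001,0,-0.95],
    [0,0,0.002,0,-0.95]
  ]
}}

```text
time: 22.45
eef_pos: [0.6804, 0.2192, 0.1206]
tcp_rot: [0.991, 0.133, -0.033, -0.0]
contact_force: [-0.4, 0.2, -1.7]
opening: 0.239
finger_force: 118.2
```

```bash
python3 fz.py
```

```text
22.6 [0.6803 0.2192 0.1204] [-0.06 -0.12 -2.29  0.03 -0.16 -0.02] grip 118.2 0.237
```

Emit:
{"api": "send_rows", "payload": {
  "steps": [
    [0,0,0.001,0,-0.95],
    [0,0,0.002,0,-0.95]
  ]
}}

```text
time: 22.8
eef_pos: [0.6803, 0.2192, 0.1186]
tcp_rot: [0.991, 0.133, -0.033, -0.0]
contact_force: [1.0, -1.0, -1.9]
opening: 0.239
finger_force: 118.2
```

```bash
python3 fz.py
```

```text
22.95 [0.6801 0.2192 0.1184] [ 0.09 -0.23 -1.78  0.04 -0.14 -0.  ] grip 118.2 0.239
```

Emit:
{"api": "send_rows", "payload": {
  "steps": [
    [0,0,0.001,0,-0.95],
    [0,0,0.002,0,-0.95]
  ]
}}

```text
time: 23.15
eef_pos: [0.6802, 0.2192, 0.1166]
tcp_rot: [0.991, 0.133, -0.033, -0.0]
contact_force: [0.9, -0.7, -0.9]
opening: 0.239
finger_force: 118.2
```

```bash
python3 fz.py
```

```text
23.3 [0.68   0.2191 0.1164] [ 0.11 -0.36 -1.81  0.05 -0.16  0.01] grip 118.2 0.24
```

Emit:
{"api": "send_rows", "payload": {
  "steps": [
    [0,0,0.001,0,-0.95],
    [0,0,0.002,0,-0.95]
  ]
}}

```text
time: 23.5
eef_pos: [0.6801, 0.2192, 0.1146]
tcp_rot: [0.991, 0.133, -0.033, -0.0]
contact_force: [0.2, -0.3, -1.2]
opening: 0.242
finger_force: 118.2
```

```bash
python3 fz.py
```

```text
23.65 [0.6799 0.2191 0.1145] [-0.49 -0.24 -1.82  0.05 -0.13 -0.02] grip 118.2 0.236
```

```bash
cat > ear.py <<'E'
from h import *
import sys
a=np.radians(15.3);u=np.array([np.cos(a),np.sin(a),0]);v=np.array([-np.sin(a),np.cos(a),0]);sf=np.array([.5596,.1846,0])
def run(im,tcp):
    h=cv2.cvtColor(im,cv2.COLOR_RGB2HSV); m=cv2.inRange(h,(3,180,100),(14,255,255)); m[:,:340]=0; m[:60]=0; m[150:]=0; m[:,420:]=0
    b=blob(m,1)[0]; 
    o,d=ray('scene',b[2]+0.0); t=((tcp-v*.014-o)@v)/(d@v); P=o+d*t[:,None]; q=np.c_[(P-sf)@u,P[:,2]].astype(np.float32)
    r=cv2.minAreaRect(q*1000); th=r[2]; w,hh=r[1]
    if w<hh: th-=90
    print('ear centre u,z mm',np.round(r[0],1),'size',np.round(r[1],1),'pitch nose-down',round(th,1),round(th+90,1),'n',len(q))
    return q
im=cv2.cvtColor(cv2.imread('pics/s2.png'),cv2.COLOR_BGR2RGB)
run(im,np.array([.6878,.2187,.1623]))
s,im=snap('scene',sys.argv[1]+'.png'); run(im,s['eef_pos']); print(s['eef_pos'])
E
python3 ear.py s3
```

```text
ear centre u,z mm [ 32.  277.1] size [176.4 232.9] pitch nose-down -86.5 3.5 n 3082
ear centre u,z mm [ 23.  277.6] size [167.9 222.5] pitch nose-down -84.3 5.7 n 2923
[0.67989565 0.21912942 0.11445289]
```

```bash
sed -i "s/m=cv2.inRange(h,(3,180,100),(14,255,255))/m=cv2.inRange(im,(150,40,0),(255,105,45))/" ear.py; python3 ear.py s3; python3 -c "
import cv2;im=cv2.imread('pics/s2.png');print(im[130,380],im[125,385],im[150,350])"
```

```text
ear centre u,z mm [ 72.9 333.3] size [ 81.3 115. ] pitch nose-down -24.5 65.5 n 410
ear centre u,z mm [ 46.1 155.3] size [38.2 68.7] pitch nose-down -85.0 5.0 n 277
[0.67988717 0.21913268 0.11449562]
[  0  70 190] [  0  88 227] [ 66 113  84]
```

```bash
sed -i "s/m=cv2.inRange(im,(150,40,0),(255,105,45))/m=cv2.inRange(im,(150,40,0),(255,100,8)); m[:105]=0/" ear.py; python3 ear.py s3; python3 - <<'E'
import cv2,numpy as np
for f in ('s2','s3'):
    im=cv2.imread(f'pics/{f}.png')[:,:,::-1]; m=cv2.inRange(im,(150,40,0),(255,100,8))[110:150,360:400]
    print(f); 
    for r in m[::2]: print(''.join('#' if x else '.' for x in r))
E
```

```text
ear centre u,z mm [ 52.4 197.6] size [39.4 65.1] pitch nose-down -83.1 6.9 n 283
ear centre u,z mm [ 45.3 154.6] size [36.6 65.9] pitch nose-down -86.7 3.3 n 252
[0.67989607 0.21912097 0.11452504]
s2
........................................
........................................
........................................
........................................
..............######...###.###..........
..............###############...........
...............##############...........
..............################..........
.............###############............
.............###############............
..............###############...........
..............##############............
..............###############...........
..............###############...........
........................................
........................................
........................................
........................................
........................................
........................................
s3
........................................
........................................
........................................
........................................
........................................
........................................
........................................
........................................
........................................
........................................
..........##############................
..........##############................
..........##############................
.........###############................
.........##############.................
.........##############.................
.........##############.................
.........##############.................
.........##############.................
........................................
```

The sag at 118 N is elastic, about 11°. I'll raise to a position where a slightly larger droop rests on the sill edge, and ease the grip by opening in small steps.

Emit:
{"api": "send_rows", "payload": {
  "steps": [
    [0,0,-0.005,0,-0.95],
    [-0.001,0,-0.0095,0,-0.95],
    [-0.001,0,-0.0095,0,-0.45],
    [-0.001,0,-0.0095,0,-0.4],
    [-0.001,0,-0.0095,0,-0.38],
    [-0.001,0,-0.0095,0,-0.38]
  ],
  "squeeze": 20
}}

```text
time: 24.4
eef_pos: [0.6795, 0.219, 0.1239]
tcp_rot: [0.991, 0.133, -0.033, -0.0]
contact_force: [-0.3, -0.1, -1.5]
opening: 0.312
finger_force: 22.6
```

```bash
python3 fz.py; python3 ear.py s4
```

```text
24.55 [0.6795 0.2189 0.1239] [-0.28  0.07 -1.87  0.06 -0.17 -0.04] grip 22.6 0.311
ear centre u,z mm [ 52.4 197.6] size [39.4 65.1] pitch nose-down -83.1 6.9 n 283
ear centre u,z mm [ 45.5 159.6] size [37.7 66.5] pitch nose-down -85.3 4.7 n 265
[0.67951165 0.21894902 0.12391081]
```

Emit:
{"api": "send_rows", "payload": {
  "steps": [
    [0,0,0,0,-0.365],
    [0,0,0,0,-0.365],
    [0,0,0,0,-0.365]
  ]
}}

```text
time: 24.9
eef_pos: [0.6796, 0.219, 0.1241]
tcp_rot: [0.991, 0.133, -0.033, -0.0]
contact_force: [0.3, -0.7, -2.1]
opening: 0.315
finger_force: 13.2
```

```bash
python3 fz.py; python3 ear.py s5|tail -2
```

```text
25.05 [0.6796 0.2189 0.1241] [-0.28  0.03 -1.25  0.02 -0.07 -0.  ] grip 13.2 0.322
ear centre u,z mm [ 45.5 159.7] size [37.8 66.4] pitch nose-down -85.0 5.0 n 265
[0.67962093 0.2189444  0.12414481]
```

Emit:
{"api": "send_rows", "payload": {
  "steps": [
    [0,0,0,0,-0.355],
    [0,0,0,0,-0.355],
    [0,0,0,0,-0.355]
  ]
}}

```text
time: 25.4
eef_pos: [0.6796, 0.2189, 0.1241]
tcp_rot: [0.991, 0.133, -0.033, -0.0]
contact_force: [0.5, -0.4, -1.4]
opening: 0.319
finger_force: 6.8
```

```bash
python3 fz.py; python3 ear.py s6|tail -2
```

```text
25.55 [0.6796 0.2189 0.1241] [ 0.   -0.34 -1.   -0.02 -0.03  0.02] grip 6.8 0.321
ear centre u,z mm [ 45.5 159.7] size [37.8 66.4] pitch nose-down -85.0 5.0 n 268
[0.67962557 0.21894201 0.12409972]
```

At a light grip the pivot is free, but gravity alone won't push the flap well open, and this small patch is too soft to lean with. I'll lay the chute level on the sill, tighten, take it back to the mat and regrip with a larger overlap, which is stiffer.

Emit:
{"api": "send_rows", "payload": {
  "steps": [
    [0.001,0,0.004,0,-0.355],
    [0.001,0,0.008,0,-0.355],
    [0.001,0,0.013,0,-0.355],
    [0.002,0,0.018,0,-0.355],
    [0.002,0,0.022,0,-0.355],
    [0.002,0,0.025,0,-0.355],
    [0.002,0,0.026,0,-0.355]
  ]
}}

```text
time: 26.3
eef_pos: [0.6797, 0.2192, 0.0975]
tcp_rot: [0.991, 0.133, -0.033, -0.0]
contact_force: [-0.0, -0.4, -0.0]
opening: 0.325
finger_force: 6.8
```

```bash
python3 fz.py; python3 ear.py s7|tail -2
```

```text
26.45 [0.6796 0.2192 0.0981] [-0.64  0.52 -0.6  -0.02  0.05 -0.01] grip 6.8 0.321
ear centre u,z mm [ 46.  145.7] size [36.5 65.4] pitch nose-down -89.6 0.4 n 249
[0.67963921 0.21920373 0.09805535]
```

Emit:
{"api": "send_rows", "payload": {
  "steps": [
    [0,0,0,0,-0.95],
    [0,0,0,0,-0.95],
    [0,0,0,0,-0.95],
    [0,0,-0.006,0,-0.95],
    [0,0,-0.016,0,-0.95],
    [0.001,0,-0.032,0,-0.95],
    [0.002,0,-0.05,0,-0.95],
    [0.003,0,-0.062,0,-0.95],
    [0.003,0,-0.068,0,-0.95]
  ],
  "squeeze": 120
}}

```text
time: 27.4
eef_pos: [0.6888, 0.2209, 0.1693]
tcp_rot: [0.991, 0.133, -0.03, -0.001]
contact_force: [0.6, 0.6, -1.4]
opening: 0.238
finger_force: 118.1
```

```bash
python3 chk.py w11; python3 ear.py s8|tail -2; python3 - <<'E'
from h import *
print(go([.5835,-.1998,.10],np.radians(2.45)))
E
```

```text
27.55 [0.6874 0.2206 0.1663] [ 0.213 -0.085 -2.193  0.044 -0.113  0.016] grip 118.12372516840696 0.2406206599161213
ear [336 345   5  11  51] [338.  350.4]
ear [295 346   5  11  42] [296.6 350.7]
   slug [ 310  289   26   54 1088] [321.8 314.5]
   slug [341 335   2  21  26] [341.2 343.7]
ear centre u,z mm [ 52.4 197.4] size [39.8 67. ] pitch nose-down -81.1 8.9 n 289
[0.68739862 0.22062515 0.16633804]
(array([-0.2062,  0.3787,  0.0752]), np.float64(12.90012091605008), np.float64(1.4713755194761937))
```

Emit:
{"api": "send_rows", "payload": {
  "steps": [
    [-0.004,0.008,0,0.3,-0.95],
    [-0.012,0.023,0.0005,0.8,-0.95],
    [-0.025,0.045,0.001,1.5,-0.95],
    [-0.041,0.076,0.002,2.6,-0.95],
    [-0.058,0.106,0.0025,3.6,-0.95],
    [-0.074,0.136,0.003,4.6,-0.95],
    [-0.091,0.167,0.004,5.7,-0.95],
    [-0.107,0.197,0.005,6.7,-0.95],
    [-0.123,0.227,0.0055,7.7,-0.95],
    [-0.138,0.253,0.006,8.6,-0.95],
    [-0.15,0.275,0.0065,9.4,-0.95],
    [-0.16,0.293,0.007,10,-0.95]
  ]
}}

```text
time: 28.8
eef_pos: [0.6085, -0.1069, 0.1658]
tcp_rot: [0.998, 0.045, -0.033, 0.002]
contact_force: [0.0, 0.3, -1.0]
opening: 0.234
finger_force: 118.1
```

```bash
python3 chk.py w12; python3 - <<'E'
from h import *
print(go([.5825,-.1998,.06],np.radians(2.45)))
E
```

```text
28.95 [ 0.609  -0.1061  0.1658] [ 0.169  0.477 -2.096  0.044 -0.184 -0.017] grip 118.12610635533929 0.23908957453617005
ear [336 344   5  13  57] [338. 350.]
ear [294 345   6  12  53] [296.7 350.8]
   slug [ 310  288   25   55 1087] [321.7 313.9]
(array([-0.0276,  0.0908,  0.108 ]), np.float64(2.6849933612349925), np.float64(1.1671859466097603))
```

Emit:
{"api": "send_rows", "payload": {
  "steps": [
    [-0.004,0.012,0.015,0.5,-0.95],
    [-0.01,0.035,0.035,1.2,-0.95],
    [-0.016,0.058,0.06,1.8,-0.95],
    [-0.022,0.076,0.085,2.3,-0.95],
    [-0.025,0.087,0.105,2.6,-0.95],
    [-0.0265,0.0908,0.12,2.7,-0.95],
    [-0.026,0.0908,0.132,2.7,-0.95],
    [-0.0255,0.0908,0.142,2.7,-0.95],
    [-0.025,0.0908,0.152,2.7,-0.95],
    [-0.0245,0.0908,0.161,2.7,-0.95],
    [-0.024,0.0908,0.168,2.7,-0.95],
    [-0.0234,0.0908,0.172,2.7,-0.95]
  ]
}}

```text
time: 30.15
eef_pos: [0.5842, -0.1979, -0.0041]
tcp_rot: [0.999, 0.023, -0.033, 0.003]
contact_force: [0.4, -0.7, -0.7]
opening: 0.234
finger_force: 118.1
```

Emit:
{"api": "send_rows", "payload": {
  "steps": [
    [0,0,0,0,-0.35],
    [0,0,0,0,-0.1],
    [0,0,0,0,0],
    [0,0,0,0,0]
  ]
}}

```text
time: 30.55
eef_pos: [0.5846, -0.1985, -0.0029]
tcp_rot: [0.999, 0.023, -0.032, 0.003]
contact_force: [-0.6, 0.3, -0.3]
opening: 0.497
finger_force: 0.0
```

```bash
python3 chk.py w13; python3 - <<'E'
from h import *
im=cv2.imread('pics/w13.png')[:,:,::-1]
s=ctrl.get_state(); g=cv2.cvtColor(im,cv2.COLOR_RGB2GRAY)
for r in range(225,300,3): print(r,''.join('%x'%(v//16) for v in g[r,285:365]))
E
```

```text
30.7 [ 0.5843 -0.1983 -0.0033] [-0.314 -0.244 -0.222  0.017 -0.046  0.002] grip 0.0 0.4978792425611326
   slug [ 307  286   22   75 1468] [317.7 321.5]
225 77787778877788777777776778777777777787777778777777777777778877777777777777777777
228 57777777777777777777778777787777778777887778887777777777777778777777777777777777
231 45555777877788875455444455456777777887664554444444457777778887788777788877787777
234 44455544455555544444445544454444455554444444444444444445555788887788877787777777
237 44444444444444444444444444444444444544444444444444444444455555687777777777777777
240 44556776544444544444444455444444445555445554455444444444444445777777777777777776
243 57777776444444445444455444454444445444554444554444444444444445776776667776677776
246 45444444444444444444444444444444444554444544445444445444455445777766777777877777
249 34344333344444444444444444444444444444454444444444544444444445777777677877655555
252 33334433344444455444455444455554444444444444444444544444444446777766677776321123
255 33333333433445555555555555555555545555445544445445555544444457777777777777311222
258 333333444
[... 476 characters left out ...]
66665677777663111111
276 33333444445555555555555555555555555555555555555555555555556666666677777652111111
279 33434444444455555555555555555555555555555555555555555555556666666778777762111111
282 333345555555666666676666779aaaa7777777777777777777777776766666556777777763111111
285 33333555555456555555554444455555555555544444555565555666677666667778877774211111
288 33333455555456555555543444567888888888754434455555445667777666677787777776311111
291 33333455555566655555544578888888888888885444455555446aaaaa9766666666666665311111
294 33333455555567999888857888888888888888854444455555447aaaaa9766666666666666531111
297 33333455555567899999977888888888888888754444455555447aaaaa8666666666656666542111
```

```bash
python3 - <<'E'
from h import *
s=ctrl.get_state()
print(onz('wrist',[(297,281),(343,281)],.028,s).round(4).tolist(),onz('wrist',[(297,253.5),(341,253.5)],.004,s).round(4).tolist(),s['eef_pos'])
K,E=cam('wrist',s)
print(go([.5767,-.1985,-.0095],np.radians(2.45)))
E
```

```text
[[0.58, -0.188, 0.028], [0.581, -0.2116, 0.028]] [[0.5819, -0.1865, 0.004], [0.583, -0.2123, 0.004]] [ 0.58431692 -0.19834625 -0.0033352 ]
(array([-0.0072, -0.0002,  0.0066]), np.float64(0.1717063259980687), np.float64(1.0768372954586125))
```

Emit:
{"api": "send_rows", "payload": {
  "steps": [
    [-0.005,0.0008,0.002,0,0],
    [-0.005,0.0008,0.006,0,0],
    [-0.005,0.0008,0.006,0,-0.95],
    [-0.005,0.0008,0.006,0,-0.95],
    [-0.005,0.0008,0.006,0,-0.95],
    [-0.005,0.0008,0.006,0,-0.95],
    [-0.005,0.0008,-0.002,0,-0.95],
    [-0.005,0.0008,-0.014,0,-0.95],
    [-0.005,0.0008,-0.03,0,-0.95],
    [-0.005,0.0008,-0.04,0,-0.95],
    [-0.005,0.0008,-0.04,0,-0.95]
  ],
  "squeeze": 120
}}

```text
time: 31.8
eef_pos: [0.584, -0.1999, 0.04]
tcp_rot: [0.999, 0.023, -0.03, 0.005]
contact_force: [-0.1, 0.2, -1.6]
opening: 0.286
finger_force: 118.3
```

```bash
python3 chk.py w14; python3 - <<'E'
from h import *
im=cv2.imread('pics/w14.png'); s=ctrl.get_state(); 
print(go([.5835,-.1998,.1625],np.radians(2.45)), go([.6827,.2192,.1625],np.radians(15.3)))
E
```

```text
31.95 [ 0.5816 -0.1988  0.0365] [ 0.324  0.063 -2.181 -0.017 -0.17   0.027] grip 118.22532892227173 0.2795191113329975
   slug [ 306  283   24   78 1623] [318. 320.]
(array([-0.0064,  0.0017, -0.1259]), np.float64(0.17652619756461213), np.float64(1.0707445332542067)) (array([ 0.1117, -0.4123, -0.1356]), np.float64(-12.67347380243539), np.float64(1.0707445332542067))
```

Emit:
{"api": "send_rows", "payload": {
  "steps": [
    [-0.001,0,-0.015,0,-0.95],
    [-0.002,0,-0.04,0,-0.95],
    [-0.003,0,-0.07,0,-0.95],
    [-0.004,0,-0.098,0,-0.95],
    [-0.005,-0.002,-0.117,0,-0.95],
    [-0.003,-0.012,-0.126,0,-0.95],
    [0.002,-0.03,-0.127,0,-0.95],
    [0.008,-0.057,-0.128,0,-0.95],
    [0.017,-0.09,-0.129,0,-0.95],
    [0.027,-0.124,-0.13,0,-0.95]
  ]
}}

```text
time: 32.95
eef_pos: [0.6104, -0.07, 0.1618]
tcp_rot: [0.999, 0.023, -0.034, 0.002]
contact_force: [0.7, -0.7, -1.5]
opening: 0.275
finger_force: 118.4
```

Emit:
{"api": "send_rows", "payload": {
  "steps": [
    [0.01,-0.035,-0.001,-1.5,-0.95],
    [0.0205,-0.071,-0.002,-3.1,-0.95],
    [0.031,-0.107,-0.003,-4.7,-0.95],
    [0.041,-0.142,-0.0035,-6.2,-0.95],
    [0.051,-0.177,-0.004,-7.8,-0.95],
    [0.0615,-0.213,-0.005,-9.3,-0.95],
    [0.07,-0.241,-0.0055,-10.5,-0.95],
    [0.076,-0.261,-0.006,-11.4,-0.95],
    [0.08,-0.277,-0.006,-12.1,-0.95],
    [0.0825,-0.286,-0.006,-12.5,-0.95],
    [0.0837,-0.288,-0.006,-12.7,-0.95],
    [0.0837,-0.288,-0.006,-12.7,-0.95]
  ]
}}

```text
time: 34.15
eef_pos: [0.682, 0.2182, 0.1628]
tcp_rot: [0.991, 0.133, -0.033, -0.0]
contact_force: [1.0, 0.6, -2.4]
opening: 0.277
finger_force: 118.4
```

```bash
python3 chk.py w15; python3 ear.py s9|tail -2; python3 - <<'E'
from h import *
print(go([.6816,.2183,.105],np.radians(15.3)))
E
```

```text
34.3 [0.6821 0.2176 0.1632] [-0.384 -0.197 -1.627  0.021 -0.148  0.006] grip 118.30354928970337 0.28272981179029427
   slug [ 308  283   24   77 1629] [319.6 319.6]
   slug [333 249   4   1   4] [334.5 249. ]
ear centre u,z mm [ 54.3 215. ] size [38.6 66.2] pitch nose-down -88.4 1.6 n 305
[0.68211006 0.21756112 0.16318438]
(array([ 0.0034, -0.0003,  0.0581]), np.float64(-0.03430569728161355), np.float64(1.4700773862276832))
```

The droop is now only about 2.5°, so this grip is much stiffer. I lower to lay the nose over the sill.

Emit:
{"api": "send_rows", "payload": {
  "steps": [
    [0.001,0,0.008,0,-0.95],
    [0.003,0,0.02,0,-0.95],
    [0.005,0,0.034,0,-0.95],
    [0.0065,-0.0005,0.046,0,-0.95],
    [0.0075,-0.0005,0.055,0,-0.95],
    [0.008,-0.0005,0.06,0,-0.95],
    [0.0081,-0.0005,0.063,0,-0.95],
    [0.0081,-0.0005,0.0645,0,-0.95]
  ]
}}

```text
time: 35.15
eef_pos: [0.6856, 0.2209, 0.0982]
tcp_rot: [0.991, 0.133, -0.033, -0.0]
contact_force: [0.1, 0.5, -2.6]
opening: 0.284
finger_force: 118.4
```

```bash
python3 fz.py; python3 ear.py s10|tail -2
```

```text
35.3 [0.6858 0.221  0.0988] [-0.21 -0.17 -1.38  0.01 -0.2  -0.01] grip 118.4 0.281
ear centre u,z mm [ 59.4 150.8] size [38.8 66.5] pitch nose-down -89.4 0.6 n 261
[0.68581404 0.22095388 0.09882051]
```

Emit:
{"api": "send_rows", "payload": {
  "steps": [
    [0,0.0005,0.0015,0,-0.95],
    [0,0.001,0.003,0,-0.95],
    [0,0.001,0.003,0,-0.95]
  ]
}}

```text
time: 35.65
eef_pos: [0.6854, 0.2198, 0.095]
tcp_rot: [0.991, 0.133, -0.033, -0.0]
contact_force: [-0.2, -0.4, -1.6]
opening: 0.282
finger_force: 118.3
```

```bash
python3 fz.py
```

```text
35.8 [0.6855 0.2198 0.0952] [-0.05  0.59 -1.55  0.02 -0.11 -0.01] grip 118.4 0.286
```

Emit:
{"api": "send_rows", "payload": {
  "steps": [
    [0,0,0.001,0,-0.95],
    [0,0,0.0015,0,-0.95]
  ]
}}

```text
time: 36.0
eef_pos: [0.6856, 0.2199, 0.0938]
tcp_rot: [0.991, 0.133, -0.033, -0.0]
contact_force: [-0.1, 0.9, -1.2]
opening: 0.28
finger_force: 118.5
```

```bash
python3 fz.py
```

```text
36.15 [0.6855 0.2199 0.0938] [ 0.1  -0.25 -0.89  0.02 -0.15  0.04] grip 118.5 0.281
```

Emit:
{"api": "send_rows", "payload": {
  "steps": [
    [0,0,0.001,0,-0.95],
    [0,0,0.0015,0,-0.95]
  ]
}}

```text
time: 36.35
eef_pos: [0.6856, 0.2199, 0.0924]
tcp_rot: [0.991, 0.133, -0.033, -0.0]
contact_force: [0.4, 0.6, -0.1]
opening: 0.282
finger_force: 118.6
```

```bash
python3 fz.py
```

```text
36.5 [0.6855 0.2199 0.0924] [ 0.53 -0.24 -0.37 -0.01 -0.14  0.06] grip 118.6 0.282
```

Emit:
{"api": "send_rows", "payload": {
  "steps": [
    [0,0,0,0,-0.4],
    [0,0,0,0,-0.37],
    [0,0,0,0,-0.362],
    [0,0,0,0,-0.362]
  ],
  "squeeze": 20
}}

```text
time: 36.9
eef_pos: [0.6854, 0.2199, 0.0922]
tcp_rot: [0.991, 0.133, -0.033, -0.0]
contact_force: [0.3, 0.4, -1.4]
opening: 0.319
finger_force: 20.4
```

Emit:
{"api": "send_rows", "payload": {
  "steps": [
    [0,0,0,0,-0.355],
    [0,0,0,0,-0.355]
  ]
}}

```text
time: 37.1
eef_pos: [0.6853, 0.2198, 0.0921]
tcp_rot: [0.991, 0.133, -0.033, -0.0]
contact_force: [0.6, -0.5, -0.7]
opening: 0.325
finger_force: 12.3
```

```bash
python3 fz.py; python3 ear.py s11|tail -2
```

```text
37.25 [0.6853 0.2198 0.0922] [ 0.83 -0.2  -0.83  0.03 -0.14 -0.  ] grip 12.3 0.323
ear centre u,z mm [ 58.3 146.2] size [37.2 66.2] pitch nose-down -89.9 0.1 n 248
[0.68534984 0.21983215 0.09215563]
```

The nose is laid on the sill (sill top about 0.106 m), and the grip is 12 N. Now I ease to about 6 N, raise the rear so the chute pivots nose-down, grip firmly and lower into the lean.

Emit:
{"api": "send_rows", "payload": {
  "steps": [
    [0,0,0,0,-0.35],
    [0,0,0,0,-0.35],
    [-0.004,0,-0.014,0,-0.35],
    [-0.0086,0,-0.032,0,-0.35],
    [-0.0216,0,-0.0576,0,-0.35],
    [-0.04,0,-0.0815,0,-0.35],
    [-0.065,0,-0.103,0,-0.35],
    [-0.065,0,-0.103,0,-0.35]
  ]
}}

```text
time: 38.1
eef_pos: [0.6303, 0.2037, 0.2067]
tcp_rot: [0.991, 0.134, -0.028, -0.001]
contact_force: [0.3, 0.3, 0.4]
opening: 0.328
finger_force: 6.4
```

Emit:
{"api": "send_rows", "payload": {
  "steps": [
    [0,0,0,0,-0.95],
    [0,0,0,0,-0.95],
    [0.007,0,0.009,0,-0.95],
    [0.014,0,0.018,0,-0.95],
    [0.021,0,0.027,0,-0.95],
    [0.026,0,0.034,0,-0.95],
    [0.028,0,0.0365,0,-0.95]
  ],
  "squeeze": 120
}}

```text
time: 38.8
eef_pos: [0.654, 0.2102, 0.1592]
tcp_rot: [0.99, 0.134, -0.034, 0.0]
contact_force: [-1.2, -2.0, 3.4]
opening: 0.274
finger_force: 118.0
```

```bash
python3 fz.py; python3 ear.py s12|tail -2; python3 chk.py w16
```

```text
38.95 [0.6534 0.21   0.1598] [-1.88 -1.83  2.25 -0.51  0.8   0.17] grip 118.0 0.279
ear centre u,z mm [ 31.1 172.4] size [52.  62.2] pitch nose-down -58.2 31.8 n 262
[0.65342516 0.21004496 0.15981966]
39.15 [0.6534 0.2103 0.1605] [-2.905 -2.179  1.913 -0.54   0.932  0.165] grip 118.05701892706566 0.2794069151207892
ear [332 317   8  40 264] [335.2 337.2]
ear [293 316   8  41 242] [296.8 337.4]
   slug [339 303   5  54 177] [340.5 328.4]
   slug [290 309   5  47 143] [292.1 330.4]
```

Emit:
{"api": "send_rows", "payload": {
  "steps": [
    [0,0.0005,0,0,-0.95],
    [0,0.001,0,0,-0.95],
    [0,0.001,0,0,-0.95],
    [0,0.001,0,0,-0.95],
    [0,0.001,0,0,-0.95],
    [0,0.001,0,0,-0.95],
    [0,0.001,0,0,-0.95],
    [0,0.001,0,0,-0.95],
    [0,0.001,0,0,-0.95],
    [0,0.001,0,0,-0.95]
  ]
}}

```text
time: 40.15
eef_pos: [0.6543, 0.2097, 0.1609]
tcp_rot: [0.991, 0.133, -0.033, -0.001]
contact_force: [-3.8, -0.8, 0.4]
opening: 0.276
finger_force: 118.1
```

```bash
python3 fz.py; python3 ear.py s13|tail -2; python3 - <<'E'
from h import *
for f in ('s2','s10','s12','s13'):
    im=cv2.imread(f'pics/{f}.png'); h=cv2.cvtColor(im,cv2.COLOR_BGR2HSV)
    m=cv2.inRange(h,(17,110,60),(30,255,255)); sub=m[110:190,310:410]; print(f,[(b[0].tolist()) for b in blob(sub,8)])
im=cv2.imread('pics/s13.png');h=cv2.cvtColor(im,cv2.COLOR_BGR2HSV)
for r in range(114,182,2):
    print(r,''.join('g' if 40<H<95 and S>90 else 'Y' if 16<H<31 and S>110 else 'o' if H<16 and S>225 else 'w' if H<16 and S>110 else 'K' if V<50 else '.' for H,S,V in h[r,318:400]))
E
```

```text
40.3 [0.6543 0.2097 0.1609] [-3.36 -0.27  1.04 -0.13  1.06 -0.02] grip 118.1 0.278
ear centre u,z mm [ 31.6 173.2] size [51.7 62.2] pitch nose-down -58.2 31.8 n 260
[0.65433541 0.209712   0.16093196]
s2 [[26, 24, 31, 18, 281], [57, 3, 18, 12, 73], [80, 21, 5, 1, 5], [88, 21, 3, 1, 3], [94, 21, 3, 1, 3], [39, 70, 3, 1, 3], [25, 21, 2, 1, 2], [59, 0, 2, 2, 2]]
s10 [[26, 24, 29, 18, 173], [57, 4, 22, 13, 156], [89, 35, 5, 2, 8], [84, 34, 4, 2, 7], [79, 33, 3, 2, 4], [39, 70, 3, 1, 3], [27, 68, 3, 1, 3], [31, 22, 3, 1, 3]]
s12 [[57, 3, 22, 15, 148], [26, 34, 29, 8, 102], [28, 24, 13, 4, 38], [31, 22, 3, 1, 3], [27, 68, 3, 1, 3], [38, 23, 3, 1, 3], [39, 70, 3, 1, 3], [19, 20, 2, 2, 2]]
s13 [[57, 3, 22, 14, 148], [26, 34, 29, 8, 102], [28, 24, 13, 4, 37], [38, 23, 3, 1, 3], [39, 70, 3, 1, 3], [44, 24, 2, 1, 2], [25, 21, 2, 1, 2], [55, 14, 2, 1, 2]]
114 wwwwwwwwwwwwwwwwwwwwwwwwwwwwwwwwwwwwwwwwwwwww.ggggg.YYYY...YwwwwwwwwwwwwwwwwwwwwwK
116 wwwwwwwwwwwwwwwwwwwwwwwwwwwwwwwwwwwwwwwwwwww.ggggggggYYYYYYYYYY....wwwwwwwwwwwwwwK
118 wwwwwwwwwwwwwwwwwwwwwwwwwwwwwwwwwwwwwwwwwww.gggggggggYYYYYYYYYYYYYY
[... 2012 characters left out ...]
wwww
166 www..............................................wwwwwwwwwwwwwwwwwwwwwwwwwwwwwwwww
168 www..............................................wwwwwwwwwwwwwwwwwwwwwwwwwwwwwwwww
170 www.............................................wwwwwwwwwwwwwwwwwwwwwwwwwwwwwwwwww
172 www.............................................wwwwwwwwwwwwwwwwwwwwwwwwwwwwwwwwww
174 www.............................................wwwwwwwwwwwwwwwwwwwwwwwwwwwwwwwwww
176 www.www.....g..................................wwwwwwwwwwwwwwwwwwwwwwwwwwwwwwwwwww
178 wwwwwwwwwwwwwwwwwww..Yg.g......................wwwwwwwwwwwwwwwwwwwwwwwwwwwwwwwwwww
180 wwwwwwwwwwwwwwwwwwwwwwwwwwwwwwwYYYg.g..........wwwwwwwwwwwwwwwwwwwwwwwwwwwwwwwwwww
```

The slugs are gone from the visible part of the trough. The lean is about 4–5 N at about 32°, with the flap held open. I lift clear so the flap closes, then weigh the chute to confirm it is empty.

Emit:
{"api": "send_rows", "payload": {
  "steps": [
    [0,0,-0.006,0,-0.95],
    [0,0,-0.015,0,-0.95],
    [0,0,-0.027,0,-0.95],
    [0,0,-0.04,0,-0.95],
    [0,0,-0.058,0,-0.95],
    [0,0,-0.078,0,-0.95],
    [0,0,-0.095,0,-0.95],
    [0,0,-0.095,0,-0.95]
  ]
}}

```text
time: 41.15
eef_pos: [0.6629, 0.2107, 0.261]
tcp_rot: [0.991, 0.133, -0.028, -0.001]
contact_force: [-1.0, 0.5, -0.9]
opening: 0.274
finger_force: 118.8
```

```bash
python3 fz.py; python3 ear.py s14|tail -2; python3 chk.py w17; python3 - <<'E'
from h import *
print(go([.515,-.194,.25],np.radians(2.45)))
im=cv2.imread('pics/s14.png');h=cv2.cvtColor(im,cv2.COLOR_BGR2HSV)
for r in range(100,162,2):
    print(r,''.join('g' if 40<H<95 and S>90 else 'Y' if 16<H<31 and S>110 else 'o' if H<16 and S>225 else 'w' if H<16 and S>110 else 'K' if V<50 else '.' for H,S,V in h[r,318:400]))
E
```

```text
41.3 [0.6604 0.2104 0.255 ] [-0.2   0.24 -1.56  0.03 -0.1   0.01] grip 118.7 0.276
ear centre u,z mm [ 39.6 250. ] size [38.  46.9] pitch nose-down -50.6 39.4 n 215
[0.6603578  0.21035162 0.25500992]
41.5 [0.6599 0.2103 0.2541] [-0.384  0.197 -1.011  0.032 -0.128 -0.003] grip 118.73635894618928 0.2790463118786225
ear [330 308   8  42 271] [334.  329.6]
ear [294 308   7  42 237] [296.9 329.6]
   slug [296 204   1   1   1] [296. 204.]
   slug [298 204   1   1   1] [298. 204.]
(array([-0.246 ,  0.3517,  0.0172]), np.float64(12.904468704978857), np.float64(1.46392125396735))
100 wwwwwwwwwwwwwwwwwwwwwwwwwwwwwwwwwwwwwwwwwwwwwwwwwwwwwwoooooooooooooooowwwwww......
102 wwwwwwwwwwwwwwwwwwwwwwwwwwwwwwwwwwwwwwwwwwwwwwwwwwwwooooooooooooooooooo...........
104 wwwwwwwwwwwwwwwwwwwwwwwwwwwwwwwwwwwwwwwwwwwwwwwwwwwwwooooooooooooooww.............
106 wwwwwwwwwwwwwwwwwwwwwwwwwwwwwwwwwwwwwwwwwwwwwwwwwwwwwwooooooooooooow..............
108 wwwwwwwwwwwwwwwwwwwwwwwwwwwwwwwwwwwwwwwwwwwwwwwwwwoooooooooooooooooow.............
110 wwwwwwwwwwwwwwwwwwwwwwwwwwwwwwwwwwwwwwwwwwwwwwwwwwooooooooooooooooooow............

[... 1474 characters left out ...]
wwww
146 wwwwwww.ggggggggg.YYYYYYYYYYYYYYYYYYYYYY.............wwwwwwwwwwY..wwwwwwwwwwwwwwww
148 wwwwwww.gggggggggggg..YYYYYYYYYYYYYYYYYYYYYYY.......wwwwwwwwwwwwwwwwwwwwwwwwwwwwww
150 wwwwww.gggggggggggggggggggggggggg..YYYYYYYYYYYY.....wwwwwwwwwwwwwwwwwwwwwwwwwwwwww
152 wwwwww.ggggggggggggggggggggggggggggggg.............wwwwwwwwwwwwwwwwwwwwwwwwwwwwwww
154 wwwww..ggggggggggggggggggggggggggggggg.............wwwwwwwwwwwwwwwwwwwwwwwwwwwwwww
156 www.........ggggggggggggggggggggggggggg............wwwwwwwwwwwwwwwwwwwwwwwwwwwwwww
158 www.....................ggggggggggggggggggggggg...wwwwwwwwwwwwwwwwwwwwwwwwwwwwwwww
160 www..................................ggggggggg....wwwwwwwwwwwwwwwwwwwwwwwwwwwwwwww
```

Emit:
{"api": "send_rows", "payload": {
  "steps": [
    [-0.01,0.015,0,0.5,-0.95],
    [-0.033,0.047,0.002,1.7,-0.95],
    [-0.058,0.083,0.004,3,-0.95],
    [-0.083,0.119,0.006,4.4,-0.95],
    [-0.108,0.155,0.0075,5.7,-0.95],
    [-0.133,0.19,0.009,7,-0.95],
    [-0.158,0.226,0.011,8.3,-0.95],
    [-0.183,0.262,0.013,9.6,-0.95],
    [-0.208,0.297,0.0145,10.9,-0.95],
    [-0.229,0.327,0.016,12,-0.95],
    [-0.242,0.345,0.017,12.7,-0.95],
    [-0.246,0.3515,0.017,12.9,-0.95]
  ]
}}

```text
time: 42.7
eef_pos: [0.5139, -0.1961, 0.251]
tcp_rot: [0.999, 0.019, -0.033, 0.003]
contact_force: [0.2, -0.0, -1.6]
opening: 0.277
finger_force: 118.8
```

```bash
python3 - <<'E'
from h import *
im=ctrl.read_camera('top'); s=ctrl.get_state(); cv2.imwrite('pics/top2.png',im[:,:,::-1])
print(s['time'],s['eef_pos'],R.from_quat(s['tcp_rot']).as_matrix().round(4).tolist())
for t in ([.517,-.194,.105],[.543,-.1935,.073],[.558,-.193,.0483],[.5675,-.1925,.0216],[.573,-.192,-.0065]): print(go(t,np.radians(2.45))[:2])
a=cv2.imread('pics/top1.png'); b=im[:,:,::-1]
d=cv2.absdiff(a,b).max(2); print('feeder diff',[x[0].tolist() for x in blob((d[170:230,245:295]>45),4)])
E
```

```text
42.75 [ 0.514278   -0.19594007  0.25117562] [[0.9971, 0.0393, -0.0656], [0.0389, -0.9992, -0.0082], [-0.0658, 0.0056, -0.9978]]
(array([ 0.0124, -0.0027,  0.1457]), np.float64(-0.21793637400697752))
(array([ 0.0405, -0.0023,  0.1759]), np.float64(-0.21793637400697752))
(array([ 0.0571, -0.0024,  0.1995]), np.float64(-0.21793637400697752))
(array([ 0.0683, -0.0026,  0.2256]), np.float64(-0.21793637400697752))
(array([ 0.0757, -0.0031,  0.2532]), np.float64(-0.21793637400697752))
feeder diff [[13, 29, 37, 31, 480]]
```

Emit:
{"api": "send_rows", "payload": {
  "steps": [
    [0.003,-0.001,0.03,0,-0.95],
    [0.006,-0.002,0.07,0,-0.95],
    [0.01,-0.0025,0.108,0,-0.95],
    [0.0124,-0.0027,0.135,0,-0.95],
    [0.0124,-0.0027,0.1465,0,-0.95],
    [0.0124,-0.0027,0.1465,0,-0.4],
    [0.0124,-0.0027,0.1465,0,-0.358],
    [0.0124,-0.0027,0.1465,0,-0.358]
  ],
  "squeeze": 20
}}

```text
time: 43.55
eef_pos: [0.5198, -0.1923, 0.1067]
tcp_rot: [0.999, 0.021, -0.031, 0.004]
contact_force: [-0.5, 0.5, -1.4]
opening: 0.325
finger_force: 14.8
```

Emit:
{"api": "send_rows", "payload": {
  "steps": [
    [0.007,0,0.007,0,-0.357],
    [0.014,0,0.0145,0,-0.357],
    [0.021,0,0.022,0,-0.357],
    [0.028,0,0.0294,0,-0.357],
    [0.037,0,0.042,0,-0.357],
    [0.0447,0,0.053,0,-0.357],
    [0.051,0,0.066,0,-0.357],
    [0.0559,0,0.0791,0,-0.357],
    [0.06,0,0.091,0,-0.357],
    [0.0625,0,0.1,0,-0.357],
    [0.0633,0,0.105,0,-0.357]
  ]
}}

```text
time: 44.65
eef_pos: [0.5738, -0.1895, -0.0062]
tcp_rot: [0.999, 0.021, -0.034, 0.003]
contact_force: [0.1, -0.1, 0.9]
opening: 0.319
finger_force: 13.5
```

```bash
python3 chk.py w18
```

```text
44.8 [ 0.5739 -0.1897 -0.0051] [ 0.075  0.002 -0.401  0.054  0.07  -0.051] grip 13.473693430423737 0.32244511749701643
```

Emit:
{"api": "send_rows", "payload": {
  "steps": [
    [0,0,0.0015,0,-0.357],
    [0,0,0.003,0,-0.357],
    [0,0,0.003,0,-0.357],
    [0,0,0.003,0,-0.3],
    [0,0,0.003,0,-0.1],
    [0,0,0.003,0,0],
    [0,0,0.003,0,0],
    [0,0,-0.02,0,0],
    [0,0,-0.06,0,0],
    [0,0,-0.11,0,0],
    [0,0,-0.16,0,0],
    [0.01,0,-0.21,0,0]
  ]
}}

```text
time: 46.0
eef_pos: [0.5972, -0.1876, 0.2054]
tcp_rot: [0.999, 0.021, -0.033, 0.003]
contact_force: [0.5, -1.1, -1.0]
opening: 0.503
finger_force: 0.0
```

Emit:
{"api": "send_rows", "payload": {
  "steps": [
    [0.02,0,-0.03,0,0],
    [0.04,0,-0.05,0,0],
    [0.04,0,-0.05,0,0]
  ]
}}

```text
time: 46.3
eef_pos: [0.644, -0.1862, 0.255]
tcp_rot: [0.999, 0.022, -0.029, 0.005]
contact_force: [-0.7, -0.5, 0.0]
opening: 0.497
finger_force: 0.0
```

```bash
python3 - <<'E'
from h import *
import pickle
s,im=snap('wrist','w19.png'); print(s['time'],s['eef_pos']); pickle.dump(s,open('w19.pkl','wb'))
h=cv2.cvtColor(im,cv2.COLOR_RGB2HSV)
m=cv2.inRange(h,(3,170,70),(14,255,255)); m[:,:230]=0;m[:,420:]=0;m[:110]=0;m[320:]=0
for b in blob(m,3): print('ear',b[0],onz('wrist',[b[1]],.042,s).round(4))
for r in range(120,320,4):
    print(r,''.join('o' if H<14 and S>215 else 'Y' if 17<H<29 and S>130 else 'w' if 5<H<17 and S>110 else '#' if S<45 and V>140 else 'K' if V<40 else '-' for H,S,V in h[r,240:400:2]))
E
```

```text
46.3 [ 0.64403902 -0.1861878   0.25498038]
ear [325 252   1  19  19] [[ 0.5021 -0.2054  0.042 ]]
ear [307 257   2  10  11] [[ 0.5005 -0.1805  0.042 ]]
ear [307 252   2   4   4] [[ 0.5134 -0.1795  0.042 ]]
120 --#-wwwwwwwwwwwwwwwwwwwwwwwwwwwwwwwwwwwwwwwwwwwwwwwwwwwwwwwwwwwwwwwwwwwwwwwwwwww
124 #-wwwwwwwwwwwwwwwwwwwwwwwwwwwwwwwwwwwwwwwwwwwwwwwwwwwwwwwwwwwwwwwwwwwwwwwwwwwwww
128 wwwwwwwwwwwwwwwwwwwwwwwwwwwwwwwwwwwwwwwwwwwwwwwwwwwwwwwwwwwwwwwwwwwwwwwwwwwwwwww
132 wwwwwwwwwwwwwwwwwwwwwwwwwwwwwwwwwwwwwwwwwwwwwwwwwwwwwwwwwwwwwwwwwwwwwwwwwwwwwwww
136 wwwwwwwwwwwwwwwwwwwwwwwwwwwwwwwwwwwwwwwwwwwwwwwwwwwwwwwwwwwwwwwwwwwwwwwwwwwwwwww
140 wwwwwwwwwwwwwwwwwwwwwwwwwwwwwwwwwwwwwwwwwwwwwwwwwwwwwwwwwwwwwwwwwwwwwwwwwwwwwwww
144 wwwwwwwwwwwwwwwwwwwwwwwwwwwwwwwwwwwwwwwwwwwwwwwwwwwwwwwwwwwwwwwwwwwwwwwwwwwwwwww
148 wwwwwwwwwwwwwwwwwwwwwwwwwwwwwwwwwwwwwwwwwwwwwwwwwwwwwwwwwwwwwwwwwwwwwwwwwwwwwwww
152 wwwwwwwwwwwwwwwwwwwwwwwwwwwwwwwwwwwwwwwwwwwwwwwwwwwwwwwwwwwwwwwwwwwwwwwwwwwwwwww
156 wwwwwwwwwwwwwwwwwwwwwwwwwwwwwwwwwwwwwwwwwwwwwwwwwwwwwwwwwwwwwwwwwwwwwwwwwwwwwwww
160 wwwwwwwwwwwwwwwwwwwwwwwwwwwwwwwwwwwwwwwww
[... 2654 characters left out ...]
KKKKKKK-------KKKKwK
288 KKKK-------KKKKKKK----------------####----#---------------wwKKKKKKK-------KKKKKK
292 KKKKKKK----KKKKKKK----------------####----#---------------wwwKKKKKK----KKKKKKKKK
296 KKKKKKKK--KKKKKKKw----------------####----#--------------wwwwKKKKKKK--KKKKKKKKKK
300 KKKKKKKKKKKKKKKKKw----------------#-------#--------------wwwwKKKKKKKKKKKKKKKKKKK
304 KKKKKKKKKKKKKKKKww----------------#-------#--------------wwwwwKKKKKKKKKKKKKKKKKK
308 KKKKKKKKKKKKKKKKwwwwwwwwww-w-wwww------------------------wwwwwKKKKKKKKKKKKKKKKKK
312 KKKKKKKKKKKKKKK-wwwwwwwwwwwwwwwwwwwwwwwwwwwwwwwwwwwwwwwwwwwwwwwKKKKKKKKKKKKKKKKK
316 KKKKKKKKKKKKKKKwwwwwwwwwwwwwwwwwwwwwwwwwwwwwwwwwwwwwwwwwwwwwwwwYKKKKKKKKKKKKKKKK
```

The empty chute lies flat and centred on the mat. A last look over the feeder checks for stray slugs.

Emit:
{"api": "send_rows", "payload": {
  "steps": [
    [-0.008,-0.04,-0.005,0,0.2],
    [-0.015,-0.085,-0.01,0,0.2],
    [-0.022,-0.13,-0.015,0,0.2],
    [-0.03,-0.175,-0.02,0,0.2],
    [-0.037,-0.22,-0.025,0,0.2],
    [-0.045,-0.265,-0.03,0,0.2],
    [-0.055,-0.31,-0.035,0,0.2],
    [-0.07,-0.353,-0.04,0,0.2],
    [-0.07,-0.353,-0.04,0,0.2],
    [-0.07,-0.353,-0.04,0,0.2]
  ]
}}

```text
time: 47.35
eef_pos: [0.5571, 0.1646, 0.2913]
tcp_rot: [0.999, 0.022, -0.034, 0.004]
contact_force: [0.7, -0.5, 0.5]
opening: 0.6
finger_force: 0.0
```

```bash
python3 - <<'E'
from h import *
s,im=snap('wrist','w20.png'); print(s['time'],s['eef_pos'])
for f in ('w2','w20'):
    h=cv2.cvtColor(cv2.imread(f'pics/{f}.png'),cv2.COLOR_BGR2HSV); print(f)
    for r in range(140,262,3):
        print(r,''.join('g' if 40<H<95 and S>90 else ('Y' if V>150 else 'y') if 16<H<31 and S>110 else '-' if H<17 and S>100 else 'K' if V<50 else '.' for H,S,V in h[r,240:360:1]))
E
```

```text
47.35 [0.55714178 0.1646416  0.29128013]
w2
140 -------------------------------------------------------------------------------------...--------------------------------
143 -------------------------------------------------------------------------------yy........-------------------------------
146 -------------------------------------------------------------------.......................------------------------------
149 ------------------------------------------------------y....................................-----------------------------
152 ------------------------------------------.................................................-----------------------------
155 -----------------------------..............................................................-----------------------------
158 ---------------------------...............................................................------------------------------
161 -------------------------..................................................................-----------------------------
164 -----------------------.............................
[... 8497 characters left out ...]
---------------------------------------------------------------------------
248 ------------------------------------------------------------------------------------------------------------------------
251 -------------..........-------------------------------------------------------------------------------------------------
254 ------------..........Ky------------------------------------------------------------------------------------------------
257 ----------...........Ky-------------------------------------------------------------------------------------------------
260 ---------...........K--K------------------------------------------------------------------------------------------------
```

Flap closed, the deck and surrounding bench clear of slugs, and the gripper touching nothing, so I hand in.

```bash
python3 -c "
from plant import ctrl
print(ctrl.sign_off())"
```

```text
the job is handed in; nothing more can be done
None
```

I handed the job in at about 47 s: the chute was tipped at about 32°, leaning about 4–5 N on the sill, and is back empty and flat mid-mat with the flap closed. I take all four slugs to be in the catch box because none show in the chute, on the flap or on the deck (I did not see them inside), and I gripped the chute by its rear end instead of the ears because the moves could not tilt the wrist.

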